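# Unlock the dish incubator and take its key out

## Robot

A 7-joint arm with a two-finger parallel gripper is mounted at the origin on the work surface. World frame = base frame: x ahead of the robot, y to its left, z up, the work surface at z = 0. Lengths are in mm, angles in rad, forces in N, time in s.
With the tool pointing down it reaches from about 400 to 850 mm from the base axis. Payload 6.9 kg.
Tool frame: the origin (TCP) lies midway between the tips of the shut fingers; the grasp point (between the pads) lies 19 mm behind it; z points along the fingers, y is the direction in which the jaws open and shut (so a half turn about z gives the same grasp; the last joint's range is limited). The gripper opens to 85 mm and grips with 20 to 120 N. Pads are 22 mm wide; open, the fingers measure 114 mm over their backs; the gripper's body (76 mm by 85 mm) begins 54 mm behind the grasp point. The pads swing forward as they close: fully open they stand 13 mm farther back than shut.
Start: joints at [-1.236, 0.507, -0.238, 1.5, 0.126, 1.149, -0.155], TCP at [142.384, 608.553, 194.575] pointing down, gripper open.
Joint ranges: [-3.08, 3.08], [-0.24, 2.05], [-1.43, 1.35], [0, 2.5], [-1.52, 4.66], [0.17, 1.96], [-2.89, 2.89]. Speed limits (rad/s): [2.39, 2.39, 3.14, 3.14, 3.14, 3.14, 3.14].

## Interface

Orientations are given as a 3x3 rotation matrix whose columns are the frame's x, y, z axes.
In Python, from cell import robot, eyes gives the robot as it stands.
- The arm moves only by the tool apply_moves, never from a script. Its argument "commands" is a list of rows, each an object with "offset": the shift along the tool's x, y, z in mm, a list of three; "turn": the turn, a rotation vector about the tool's x, y, z in rad, a list of three; "hand": the gripper's target within -1 to 1 (shut at 1, half-way at 0, fully open at -1). In form: [{"offset": [x, y, z], "turn": [wx, wy, wz], "hand": hand}, ...]. A call has 1 to 12 rows; each row shifts and turns the commanded pose from where the row before left it, along the tool's axes as they then stand; what a row does not reach is not made up. A row lasts 1/8 s, in which the tool goes at most 62.5 mm and 10.7 degrees, less where a joint would pass 70% of its speed; a pose out of reach is approached as far as the arm can. A call is refused whole if a number of a shift passes 62.5 or a number of a turn 0.188, either way. A call with a gripper value outside its range is refused whole. The fingers move at their own pace and stop on an object; "grip_force" is the grip in N (left out, the last holds). Time passes only in rows, so rows that do not move let the fingers close. It gives the time, the measured TCP pose, the force and the opening at its end, in the units of the state.
- robot.get_state(): the state, without advancing time (a new reading comes with each control period).
- eyes.snapshot(name): name is "scene" or "top" or "wrist"; returns a dict with "pixels" (400x640x3 uint8, red, green, blue), "fx", "fy", "cx", "cy" (pixels), "pose" (4x4, takes a point from camera to world coordinates); the wrist camera has in their place "mount" (4x4, takes a point from camera to tool coordinates, whose origin is the TCP and whose axes are the flange's). Camera axes: x right, y down, z forward; pixel columns grow to the right and rows downward; lengths in mm; the calibration is good to about 2 mm. The wrist camera is an equidistant fisheye: a pixel r from the principal point sees the ray r / f radians off the axis. A picture is of the moment at which its call begins: read the wrist's pose just before it. There is no depth.
- robot.finish_job(): hands the job in, once; it reports no verdict.
The state is a dict: "time": time; "joints": joint angles; "joint_velocities": joint speeds; "effort": joint torques, N m; "position": TCP position; "tool_rot": TCP orientation; "force": force on the tool from outside, world axes, zero at the start; "wrist_torque": the same for the moment, N m; "gripper_width": finger opening in mm.
Only numpy, scipy, OpenCV 4.12 (cv2) and the standard library are available. Lean on these libraries where they do the work, as an engineer would, in place of code of your own. Each camera call takes 0.05 s, during which the arm holds its last target.

## Task

The small incubator is locked and its key is still in the lock on the sloping panel. Turn the key clockwise until the lid springs ajar, turn it back to the one position where it comes out, draw it out, never forcing it, and lay it in the steel tray on the bench. Leave the lid ajar, and leave the lamp, the bottle and the dish where they stand.

Things in the scene. Friction and masses are not known exactly. Their poses are not given: they have to be found in the camera images.
- key: the key: dark plastic bow 30 mm wide (its x), 10 mm thick (its y), 30 mm high (its z), then a round steel neck and a flat blade; 45 g. Origin at the bow's centre; z points from the blade out through the bow, along the lock's axis while in the lock. There the bow's centre stands 23 mm and its lower edge 8 mm off the panel, and while trapped the key has 1 to 2 mm of play along the axis.
- key_tip (a point): end of the key's blade, 49.5 mm from the bow's centre along -z of the key. Neck 5 mm thick; blade 14 mm wide (key's x), 4 mm thick (key's y), 21 mm long; in the lock its tip lies 26.5 mm under the panel.
- lock_face (a point): where the lock's axis meets the sloping panel, 95 mm ahead of the incubator's origin, 88 mm up. Fixed; axes as the incubator's (not tilted). The lock's axis is the panel's normal, leaning 25 deg from vertical to the front: (-sin 25deg, 0, cos 25deg) in these axes. Seen from outside the key turns about 105 deg clockwise from its start to a firm stop; the lid is let go at 65 to 80 deg.
- lock_bezel (a point): top of the round bezel, 39 mm across, 2.5 mm off the panel, on the axis. The key comes out only when its blade lines up (within 7 deg) with the slot in the lock's face; two dark marks on the bezel show it. Not reported: it lies up to 34 deg either way of where the key first stood, with no stop or click. Feel for it: turn a few degrees, pull gently (5 to 10 N). The key stays where left (friction 0.06 N m).
- lid (a joint): the incubator's lid, hinged at the back and sprung: 0 is shut and locked, 0.16 rad is fully ajar (front edge about 33 mm up), where it rises to and stays by itself once the lock lets it go.
- incubator: white steel dish incubator, fixed, 320 mm deep (its x; the front is at -x) and 280 mm wide (y). Origin on the bench on its middle line, 150 mm behind the front face. Front face 62 mm high; from it the panel slopes up at 25 deg for 110 mm (along x) to the lid, which is 113 to 132 mm high when shut. The lock is in the middle of the panel.
- tray: open stainless steel tray, loose, 0.6 kg, 150 mm (x) by 110 mm (y), walls 16 mm high and 3 mm thick, floor 3 mm thick; origin at the centre of its underside. To the left or the right of the incubator.
- spirit_lamp: capped dark glass spirit lamp, 76 mm across, 96 mm high; bystander; origin under its centre. On the other side from the tray.
- media_bottle: capped bottle of straw-coloured medium, 68 mm across, 140 mm high; bystander; origin under its centre.
- dish: lidded culture dish, 90 mm across, 17 mm high; bystander; origin under its centre.

How it is judged:
By the outcome, as a careful person would: the job done as asked, in the order asked, and still so for the second after the job is handed in, with the robot touching nothing.
It also fails if it takes over 72 s, if anything falls off the work surface, if the arm or the gripper's body presses on something with over 40 N, if the wrist force passes 120 N, or if a joint passes its speed limit or range.

## Working session

There is one attempt and no reset: what is moved stays moved. The work goes in short steps, Python scripts to look and compute and a tool call to move; the robot and the scene stay as the last step left them, time stands still between calls to the robot, and variables do not carry over. Pictures are saved under pics/ and viewed, and the job is handed in when it is done.

Besides the shell and the picture viewer there is one more tool, called after "Call:" by a JSON object that holds its "name" and its "arguments". apply_moves: Moves the arm, as the interface text tells. Its arguments: {"type":"object","properties":{"commands":{"type":"array","items":{"type":"object","properties":{"offset":{"type":"array","items":{"type":"number"}},"turn":{"type":"array","items":{"type":"number"}},"hand":{"type":"number"}}}},"grip_force":{"type":"number"}},"required":["commands"]}

```bash
ls; mkdir -p pics
python3 - <<'E'
from cell import robot, eyes
import cv2,numpy as np
print(robot.get_state())
for n in ["scene","top","wrist"]:
    s=eyes.snapshot(n); cv2.imwrite(f"pics/{n}0.png",s["pixels"][:,:,::-1])
    print(n,{k:(np.round(v,3).tolist() if k!="pixels" else 0) for k,v in s.items()})
E
```

```text
pics
{'time': 0.0, 'joints': array([-1.23546804,  0.50829259, -0.23750729,  1.50113577,  0.12569602,
        1.1489281 , -0.15482025]), 'joint_velocities': array([-7.02712242e-05, -6.84167876e-04,  1.90793666e-03,  1.34106919e-04,
        7.18413685e-04,  2.39873348e-03, -1.10839522e-03]), 'effort': array([-3.74676563e-05, -6.20593643e+01, -2.18693711e+00, -2.49649787e+01,
        1.25781310e-02,  1.19791235e-02, -7.27689866e-06]), 'position': array([142.33706667, 607.98126367, 193.75623155]), 'tool_rot': array([[-9.73701086e-01,  2.27829029e-01, -3.57707397e-04],
       [ 2.27829305e-01,  9.73699534e-01, -1.73958177e-03],
       [-4.80276993e-05, -1.77532889e-03, -9.99998423e-01]]), 'force': array([-0.50573121,  0.6531235 ,  0.68273084]), 'wrist_torque': array([-0.0097453 , -0.00912019,  0.00233392]), 'gripper_width': 85.50752129405254}
scene {'pixels': 0, 'fx': 487.236, 'fy': 487.236, 'cx': 326.826, 'cy': 191.45, 'pose': [[-0.616, 0.438, -0.655, 1449.867], [0.788, 0.343, -0.512, 689.041], [0.001, -0.831, -0.556, 828.117], [0.0, 0.0, 0.0, 1.0]]}
top {'pixels': 0, 'fx': 393.916, 'fy': 393.916, 'cx': 321.024, 'cy': 200.414, 'pose': [[0.011, -0.99, 0.141, 492.628], [-1.0, -0.008, 0.019, -0.935], [-0.017, -0.141, -0.99, 1079.136], [0.0, 0.0, 0.0, 1.0]]}
wrist {'pixels': 0, 'fx': 309.707, 'fy': 309.707, 'cx': 320.779, 'cy': 203.894, 'mount': [[-0.001, -0.945, -0.327, 86.531], [1.0, -0.001, -0.001, 0.817], [0.0, -0.327, 0.945, -178.99], [0.0, 0.0, 0.0, 1.0]]}
```

View pics/scene0.png

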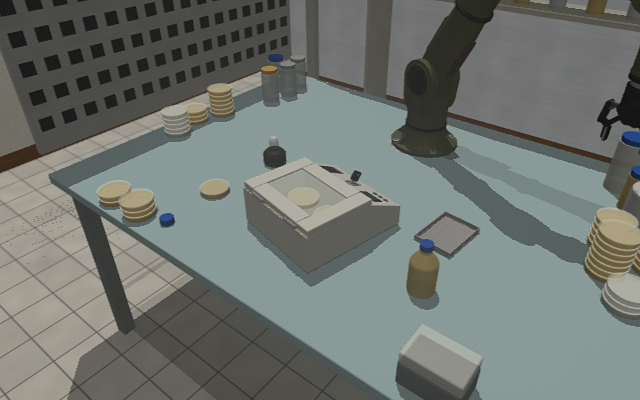

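View pics/top0.png

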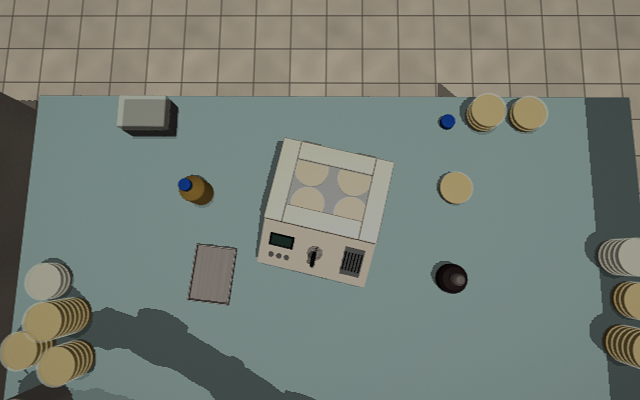

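View pics/wrist0.png

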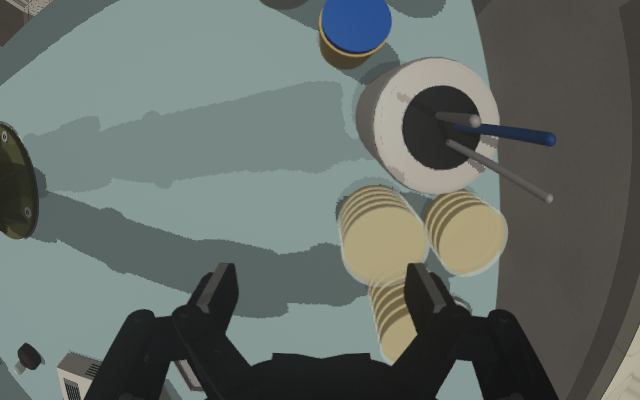

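Run:
```python
import cv2
a=cv2.imread("pics/top0.png"); 
cv2.imwrite("pics/topc.png",cv2.resize(a[120:320,170:410],None,fx=3.3,fy=3,interpolation=cv2.INTER_CUBIC)[:600,:800])
cv2.imwrite("pics/topk.png",cv2.resize(a[225:295,250:380],None,fx=6,fy=6,interpolation=cv2.INTER_CUBIC))
b=cv2.imread("pics/scene0.png")
cv2.imwrite("pics/scenec.png",cv2.resize(b[150:270,240:400],None,fx=5,fy=5,interpolation=cv2.INTER_CUBIC))
```

```text
(no output)
```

View pics/topc.png

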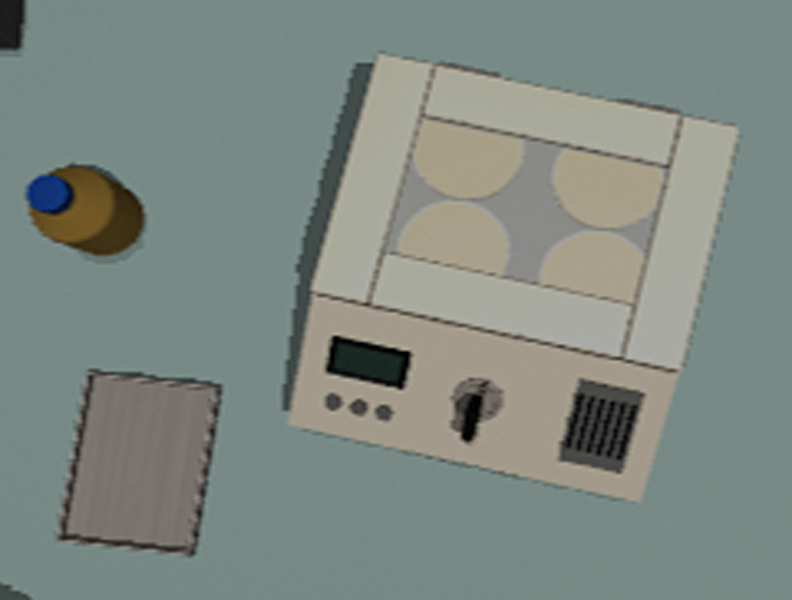

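View pics/topk.png

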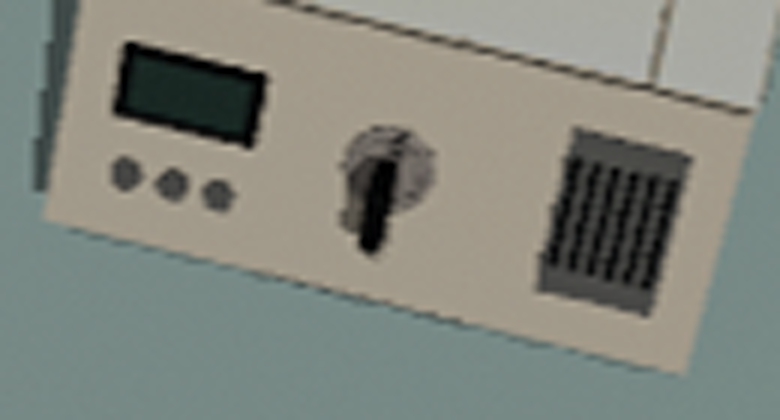

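View pics/scenec.png

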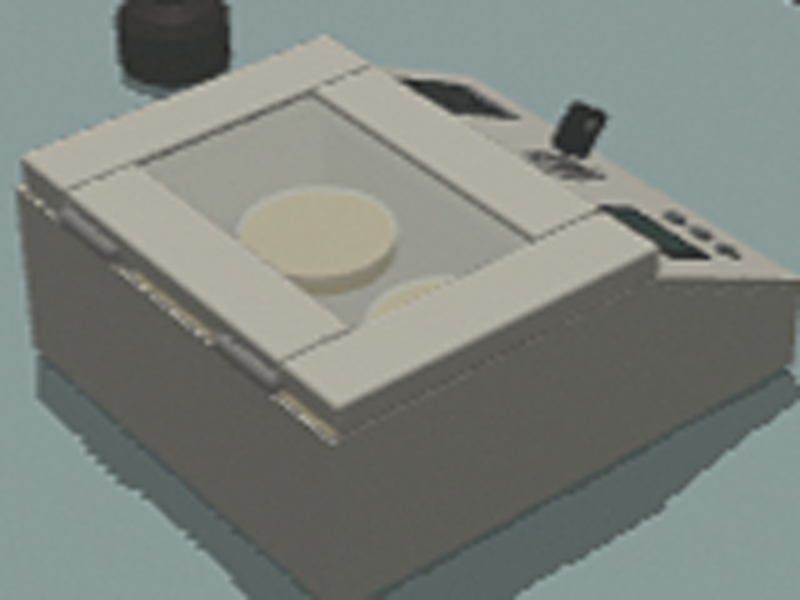

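```bash
cat > h.py <<'E'
import numpy as np, cv2
from scipy.optimize import least_squares
CAM={}
def cams():
    from cell import eyes
    for n in ["scene","top"]:
        s=eyes.snapshot(n); CAM[n]=s
    return CAM
def proj(s,P):
    P=np.atleast_2d(P); T=np.linalg.inv(s["pose"]); c=P@T[:3,:3].T+T[:3,3]
    return np.c_[s["fx"]*c[:,0]/c[:,2]+s["cx"], s["fy"]*c[:,1]/c[:,2]+s["cy"]]
def projw(s,pos,R,P):
    P=np.atleast_2d(P); M=s["mount"]; t=(P-pos)@R
    c=(t-M[:3,3])@M[:3,:3]
    th=np.arctan2(np.linalg.norm(c[:,:2],axis=1),c[:,2]); d=c[:,:2]/np.linalg.norm(c[:,:2],axis=1)[:,None]
    return np.c_[s["fx"]*th*d[:,0]+s["cx"], s["fy"]*th*d[:,1]+s["cy"]]
def Rz(a): return np.array([[np.cos(a),-np.sin(a),0],[np.sin(a),np.cos(a),0],[0,0,1]])
def onplane(s,uv,z):
    T=s["pose"]; d=T[:3,:3]@[(uv[0]-s["cx"])/s["fx"],(uv[1]-s["cy"])/s["fy"],1]
    return T[:3,3]+d*(z-T[2,3])/d[2]
E
python3 - <<'E'
from h import *
C=cams()
import pickle; pickle.dump(C,open("cams.pkl","wb"))
Lt=np.array([[-150,140,62],[-150,-140,62],[-40,140,132],[-40,-140,132],[170,140,132],[170,-140,132]])
uv=np.array([[257.3,261.7],[364.5,287.2],[264.8,217.7],[376.4,243.3],[284.5,137.7],[393.9,162.3]])
Ls=np.array([[170,140,132],[170,-140,132],[-40,140,132]])
us=np.array([[240+340/5,150+410/5],[240+22/5,150+160/5],[240+657/5,150+258/5]])
def f(p,full=False):
    R=Rz(p[2]); t=np.array([p[0],p[1],0])
    a=proj(C["top"],Lt@R.T+t)-uv; b=proj(C["scene"],Ls@R.T+t)-us
    return (a,b) if full else np.r_[a.ravel(),b.ravel()]
r=least_squares(f,[600,0,-0.2],loss="soft_l1"); print(r.x); print(f(r.x,True))
def g(p):
    R=Rz(p[2]); return (proj(C["top"],Lt@R.T+[p[0],p[1],0])-uv).ravel()
print(least_squares(g,r.x,loss="soft_l1").x)
p=r.x; R=Rz(p[2]); lf=R@[-95,0,88]+[p[0],p[1],0]; ax=R@[-np.sin(np.radians(25)),0,np.cos(np.radians(25))]
print("lockface",lf,"axis",ax,"bow",lf+23*ax, proj(C["top"],[lf,lf+8*ax,lf+38*ax]),proj(C["scene"],[lf,lf+8*ax,lf+38*ax]))
for uvv in [(90,370),(221,383),(193,554),(60,538)]:
    print("tray",onplane(C["top"],(170+uvv[0]/3.3,120+uvv[1]/3),16))
E
```

```text
[ 5.92518942e+02  1.14261306e+01 -2.14245230e-01]
(array([[-0.24814373,  0.64860091],
       [-0.20876152,  0.2381943 ],
       [-1.76575628,  0.23056163],
       [ 0.19099826,  0.54198467],
       [-0.99340839, -1.67179809],
       [ 0.15921503, -2.24981057]]), array([[-1.83281197, -0.79630351],
       [-2.65951111, -1.45160452],
       [ 0.82195053, -3.57112027]]))
[ 5.92278709e+02  1.03632527e+01 -2.18221456e-01]
lockface [499.69091341  31.62407826  88.        ] axis [-0.412956    0.08985286  0.90630779] bow [490.19292538  33.69069401 108.8450791 ] [[314.85167487 253.44616966]
 [314.44806983 254.76745752]
 [312.87660733 259.91197783]] [[350.73299492 182.07851475]
 [351.70114949 179.49015795]
 [355.36010506 169.70795704]]
tray [523.84345133 351.84825081  16.        ]
tray [513.36054586 243.81113135  16.        ]
tray [363.85272997 260.14882963  16.        ]
tray [376.20703243 367.88384892  16.        ]
```

Call:
{"name": "apply_moves", "arguments": {"commands": [{"offset": [-36, -40, -2.5], "turn": [0, 0, 0], "hand": -1}, {"offset": [-36, -40, -2.5], "turn": [0, 0, 0], "hand": -1}, {"offset": [-36, -40, -2.5], "turn": [0, 0, 0], "hand": -1}, {"offset": [-36, -40, -2.5], "turn": [0, 0, 0], "hand": -1}, {"offset": [-36, -40, -2.5], "turn": [0, 0, 0], "hand": -1}, {"offset": [-36, -40, -2.5], "turn": [0, 0, 0], "hand": -1}, {"offset": [-36, -40, -2.5], "turn": [0, 0, 0], "hand": -1}, {"offset": [-36, -40, -2.5], "turn": [0, 0, 0], "hand": -1}, {"offset": [-36, -40, -2.5], "turn": [0, 0, 0], "hand": -1}, {"offset": [-36, -40, -2.5], "turn": [0, 0, 0], "hand": -1}, {"offset": [-36, -40, -2.5], "turn": [0, 0, 0], "hand": -1}, {"offset": [-36, -40, -2.5], "turn": [0, 0, 0], "hand": -1}]}}

```text
time: 1.75
position: [454.3, 41.2, 224.9]
tool_rot: [[-0.974, 0.228, 0.001], [0.228, 0.974, 0.0], [-0.001, 0.0, -1.0]]
force: [0.9, 1.0, 0.0]
gripper_width: 85.2
```

```bash
cat >> h.py <<'E'
def st():
    from cell import robot
    s=robot.get_state()
    print("t",round(s["time"],2),"pos",s["position"].round(1),"j",s["joints"].round(2),"F",s["force"].round(1),"T",s["wrist_torque"].round(2),"w",round(s["gripper_width"],1)); return s
YAW=-0.2165
def tgt(s,P,R):
    from scipy.spatial.transform import Rotation as Ro
    Rc=s["tool_rot"]; print("offset",(Rc.T@(np.array(P)-s["position"])).round(1),"turn",Ro.from_matrix(Rc.T@R).as_rotvec().round(3))
def basis(yaw=None):
    yaw=YAW if yaw is None else yaw
    c,sn=np.cos(np.radians(25)),np.sin(np.radians(25)); R=Rz(yaw)
    return np.c_[R@[-c,0,-sn],R@[0,1,0],R@[sn,0,-c]]
E
python3 - <<'E'
from h import *
s=st(); tgt(s,[454.3,41.5,187.7],basis()); print(s["tool_rot"].round(3))
E
```

```text
t 1.75 pos [454.3  41.2 224.9] j [-0.19  0.21  0.06  1.87 -0.01  1.06  1.21] F [0.9 1.  0. ] T [ 0.06 -0.04 -0.  ] w 85.2
offset [ 0.1  0.2 37.2] turn [-0.003 -0.436 -0.013]
[[-0.974  0.228  0.001]
 [ 0.228  0.974  0.   ]
 [-0.001  0.    -1.   ]]
```

Call:
{"name": "apply_moves", "arguments": {"commands": [{"offset": [0, 0, 12], "turn": [0, -0.145, 0], "hand": -1}, {"offset": [0, 0, 12], "turn": [0, -0.145, 0], "hand": -1}, {"offset": [0, 0, 12], "turn": [0, -0.146, 0], "hand": -1}, {"offset": [0, 0, 0], "turn": [0, 0, 0], "hand": -1}]}}

```text
time: 2.25
position: [456.4, 37.6, 190.6]
tool_rot: [[-0.896, 0.232, 0.379], [0.209, 0.973, -0.102], [-0.392, -0.012, -0.92]]
force: [-0.5, 0.7, -0.5]
gripper_width: 85.7
```

Run:
```python
from h import *
from cell import robot,eyes
s=st(); w=eyes.snapshot("wrist"); tgt(s,[454.3,41.5,187.7],basis())
import pickle; pickle.dump((s,w),open("w1.pkl","wb"))
cv2.imwrite("pics/w1.png",w["pixels"][:,:,::-1])
```

```text
t 2.25 pos [456.4  37.6 190.6] j [-0.4   0.07  0.08  2.27  0.45  0.5   0.65] F [-0.5  0.7 -0.5] T [0.09 0.35 0.03] w 85.7
offset [3.9 3.3 1.5] turn [-0.018 -0.033 -0.012]
```

View pics/w1.png

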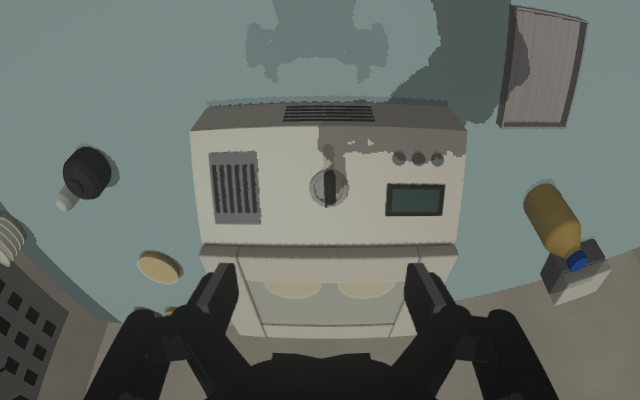

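Run:
```python
from h import *
from cell import robot,eyes
s=st(); w=eyes.snapshot("wrist"); tgt(s,[454.3,41.5,187.7],basis())
import pickle; pickle.dump((s,w),open("w1.pkl","wb"))
a=w["pixels"][:,:,::-1]
cv2.imwrite("pics/w1c.png",cv2.resize(a[150:230,280:380],None,fx=7,fy=7,interpolation=cv2.INTER_CUBIC))
cv2.imwrite("pics/w1d.png",cv2.resize(a[90:270,180:480],None,fx=2.6,fy=2.6,interpolation=cv2.INTER_CUBIC))
```

```text
t 2.3 pos [458.2  38.  191.7] j [-0.4   0.07  0.08  2.27  0.45  0.5   0.66] F [ 0.5 -0.1  0.4] T [0.1  0.34 0.01] w 85.6
offset [5.8 2.5 1.8] turn [-0.017 -0.033 -0.012]
```

View pics/w1c.png

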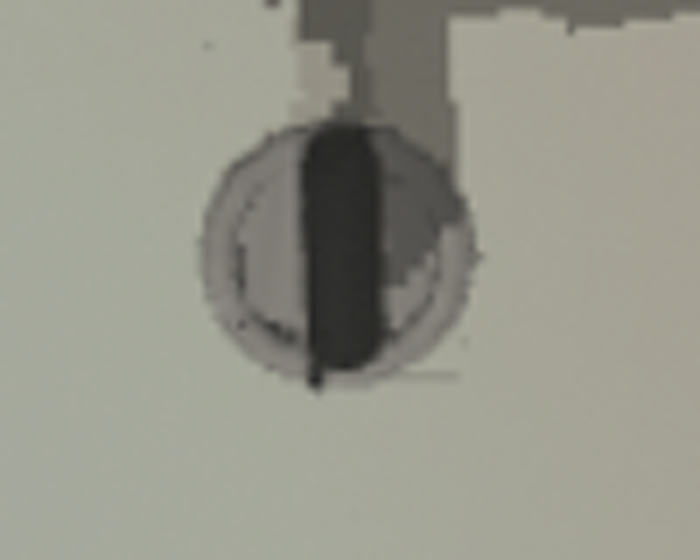

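View pics/w1d.png

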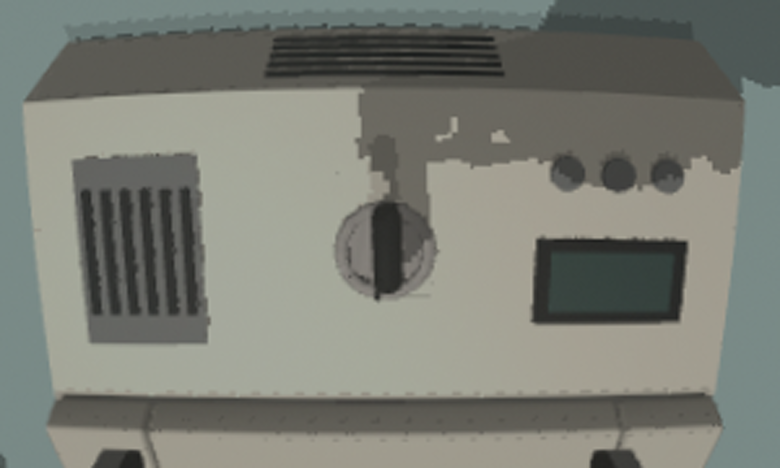

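Run:
```python
from h import *
import pickle
s,w=pickle.load(open("w1.pkl","rb")); C=pickle.load(open("cams.pkl","rb"))
ct,sn=np.cos(np.radians(25)),np.sin(np.radians(25))
bz=np.array([-95,0,88])+2.5*np.array([-sn,0,ct])
Lw=np.array([[-150,-140,62],[-150,140,62],bz]); uw=np.array([[189.6,128.5],[465.4,128.5],[328.3,186]])
Lt=np.array([[-150,140,62],[-150,-140,62]]); ut=np.array([[257.3,261.7],[364.5,287.2]])
def f(p,full=0):
    R=Rz(p[2]); t=[p[0],p[1],0]
    a=projw(w,s["position"],s["tool_rot"],Lw@R.T+t)-uw; b=proj(C["top"],Lt@R.T+t)-ut
    return (a,b) if full else np.r_[a.ravel(),b.ravel()]
for p in ([592.4,10.9,-.216],least_squares(f,[592,11,-.215]).x,least_squares(lambda p:f(p)[:6],[592,11,-.215]).x):
    print(p); print(*f(p,1)); R=Rz(p[2]); print("lf",R@[-95,0,88]+[p[0],p[1],0])
```

```text
[592.4, 10.9, -0.216]
[[-3.97902227  3.40470031]
 [-2.41889015  0.61311114]
 [-3.92045936  2.32527016]] [[-0.12058581  0.57989933]
 [-0.12227092  0.3617316 ]]
lf [499.60755696  31.2608083   88.        ]
[ 5.91218826e+02  1.38304495e+01 -2.22903935e-01]
[[-1.47150404  0.7966321 ]
 [ 0.91587577  0.1318673 ]
 [-0.56232755  0.87911098]] [[-1.5741188   0.56836646]
 [-1.76685928  1.1096245 ]]
lf [498.56916257  34.83140048  88.        ]
[ 5.90829302e+02  1.40872032e+01 -2.25307040e-01]
[[-1.18834804  0.09762204]
 [ 1.39016407  0.08102961]
 [-0.15292019  0.52824863]] [[-1.78166002  0.55865926]
 [-2.03696242  1.36424129]]
lf [498.23037346  35.31074018  88.        ]
```

Call:
{"name": "apply_moves", "arguments": {"commands": [{"offset": [0, 0, 0], "turn": [0, 0, 0], "hand": -1}, {"offset": [0, 0, 0], "turn": [0, 0, 0], "hand": -1}]}}

```text
time: 2.6
position: [460.0, 37.4, 192.1]
tool_rot: [[-0.894, 0.236, 0.381], [0.213, 0.972, -0.101], [-0.395, -0.009, -0.919]]
force: [0.3, -0.3, -0.0]
gripper_width: 85.1
```

Run:
```python
from h import *
from cell import robot,eyes
s=st(); w=eyes.snapshot("wrist"); tgt(s,[454.3,41.5,187.7],basis()); st()
import pickle; pickle.dump((s,w),open("w1.pkl","wb"))
a=w["pixels"][:,:,::-1]
cv2.imwrite("pics/w2d.png",cv2.resize(a[90:270,180:480],None,fx=2.6,fy=2.6,interpolation=cv2.INTER_CUBIC))
```

```text
t 2.6 pos [460.   37.4 192.1] j [-0.39  0.07  0.08  2.26  0.45  0.5   0.65] F [ 0.3 -0.3 -0. ] T [0.06 0.41 0.01] w 85.1
offset [7.7 2.7 1.5] turn [-0.017 -0.031 -0.016]
t 2.65 pos [459.7  37.4 192. ] j [-0.39  0.07  0.08  2.26  0.45  0.5   0.65] F [ 0.1  0.2 -0.5] T [ 0.1   0.48 -0.03] w 85.1
```

View pics/w2d.png

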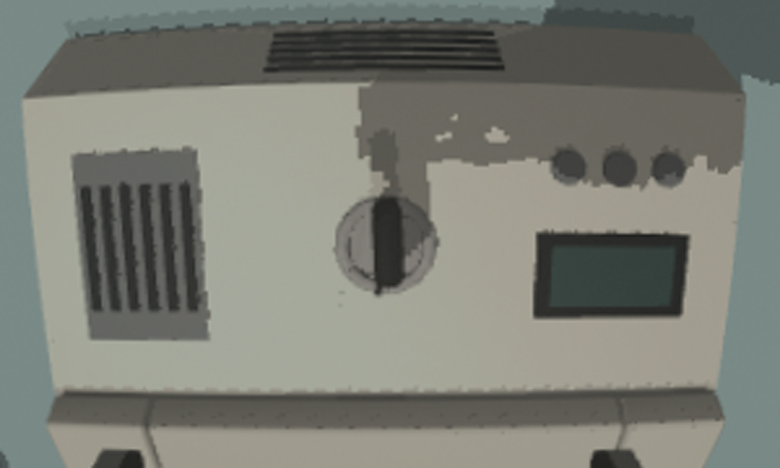

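```bash
cat > fit.py <<'E'
from h import *
import pickle
C=pickle.load(open("cams.pkl","rb"))
ct,sn=np.cos(np.radians(25)),np.sin(np.radians(25))
bz=np.array([-95,0,88])+2.5*np.array([-sn,0,ct])
def fit(s,w,Lw,uw,wt=True):
    Lt=np.array([[-150,140,62],[-150,-140,62]]); ut=np.array([[257.3,261.7],[364.5,287.2]])
    def f(p,full=0):
        R=Rz(p[2]); t=[p[0],p[1],0]
        a=projw(w,s["position"],s["tool_rot"],Lw@R.T+t)-uw; b=proj(C["top"],Lt@R.T+t)-ut
        return (a,b) if full else np.r_[a.ravel(),b.ravel()]
    n=2*len(Lw)
    for p in (least_squares(f,[592,11,-.215]).x,least_squares(lambda p:f(p)[:n],[592,11,-.215]).x):
        print(p); print(*f(p,1)); R=Rz(p[2]); print("lf",R@[-95,0,88]+[p[0],p[1],0])
E
python3 - <<'E'
from fit import *
s,w=pickle.load(open("w1.pkl","rb"))
fit(s,w,np.array([[-150,-140,62],[-150,140,62],bz]),np.array([[188.5,127.3],[466.5,126.5],[328.5,184.2]]))
E
```

```text
[ 5.91363857e+02  1.36565553e+01 -2.23666147e-01]
[[-0.62954144  0.57950006]
 [ 0.10881525 -0.12212224]
 [-0.58185535  0.84899576]] [[-1.53694178  0.46020872]
 [-1.75157506  1.08298944]]
lf [498.73022769  34.72811882  88.        ]
[ 5.90998628e+02  1.38907643e+01 -2.26162919e-01]
[[-0.34703177 -0.10985652]
 [ 0.5720431  -0.13796958]
 [-0.18074588  0.51808717]] [[-1.73922018  0.4345638 ]
 [-2.01942595  1.33156234]]
lf [498.41789904  35.19354691  88.        ]
```

Run:
```python
from h import *
s=st(); B=basis(-.225); lf=np.array([498.5,34.9,88]); tgt(s,lf-50*B[:,2],B); print(s["tool_rot"].round(3),B.round(3))
```

```text
t 2.65 pos [459.7  37.4 192. ] j [-0.39  0.07  0.08  2.26  0.45  0.5   0.65] F [ 0.1  0.2 -0.5] T [ 0.1   0.48 -0.03] w 85.1
offset [ 7.4  7.  60.6] turn [-0.014 -0.031 -0.008]
[[-0.894  0.236  0.381]
 [ 0.213  0.972 -0.101]
 [-0.395 -0.009 -0.919]] [[-0.883  0.223  0.412]
 [ 0.202  0.975 -0.094]
 [-0.423  0.    -0.906]]
```

Call:
{"name": "apply_moves", "arguments": {"commands": [{"offset": [1.5, 1.8, 15], "turn": [-0.004, -0.008, -0.002], "hand": -1}, {"offset": [1.5, 1.8, 15], "turn": [-0.004, -0.008, -0.002], "hand": -1}, {"offset": [1.5, 1.8, 15], "turn": [-0.004, -0.008, -0.002], "hand": -1}, {"offset": [1.5, 1.8, 15], "turn": [-0.002, -0.007, -0.002], "hand": -1}, {"offset": [0, 0, 0], "turn": [0, 0, 0], "hand": -1}, {"offset": [0, 0, 0], "turn": [0, 0, 0], "hand": -1}, {"offset": [0, 0, 0], "turn": [0, 0, 0], "hand": -1}]}}

```text
time: 3.52
position: [479.3, 40.0, 135.1]
tool_rot: [[-0.883, 0.223, 0.413], [0.202, 0.975, -0.094], [-0.423, 0.0, -0.906]]
force: [1.2, -0.5, -0.7]
gripper_width: 85.7
```

Run:
```python
from h import *
from cell import robot,eyes
s=st(); w=eyes.snapshot("wrist"); B=basis(-.225); lf=np.array([498.5,34.9,88]); tgt(s,lf-50*B[:,2],B); st()
import pickle; pickle.dump((s,w),open("w3.pkl","wb"))
a=w["pixels"][:,:,::-1]
cv2.imwrite("pics/w3.png",a)
cv2.imwrite("pics/w3c.png",cv2.resize(a[180:280,270:390],None,fx=6,fy=6,interpolation=cv2.INTER_CUBIC))
```

```text
t 3.52 pos [479.3  40.  135.1] j [-0.47  0.2   0.18  2.36  0.72  0.27  0.38] F [ 1.2 -0.5 -0.7] T [0.08 0.41 0.02] w 85.7
offset [ 1.9 -0.7  1. ] turn [0.001 0.001 0.   ]
t 3.58 pos [479.2  40.  135. ] j [-0.47  0.2   0.18  2.36  0.72  0.27  0.38] F [-0.3  0.3  0.1] T [0.12 0.41 0.05] w 85.3
```

View pics/w3.png

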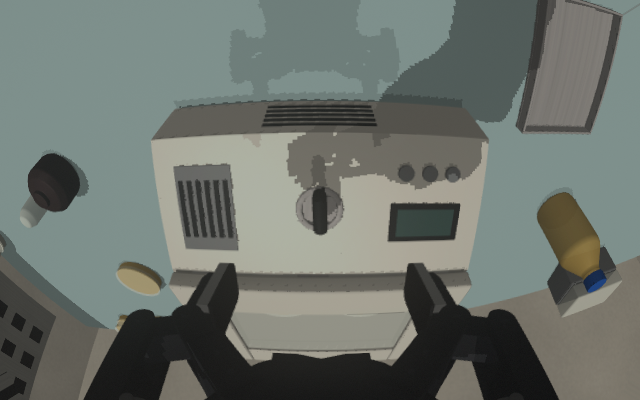

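View pics/w3c.png

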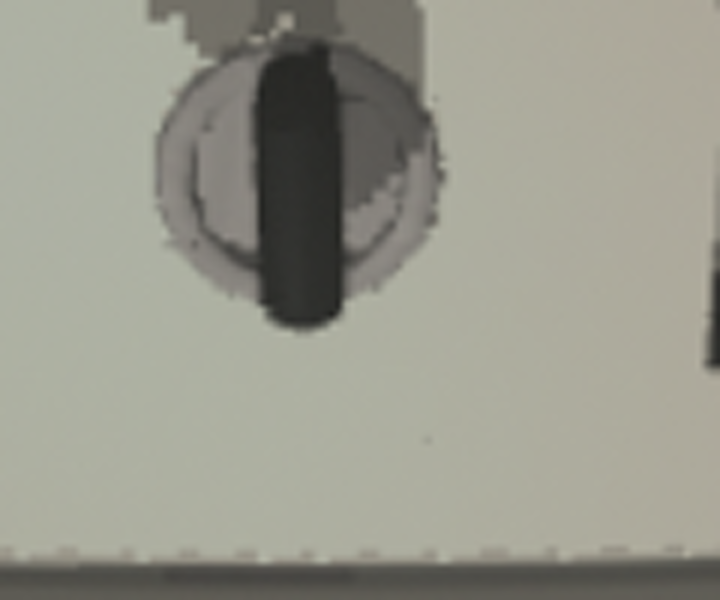

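Run:
```python
from fit import *
s,w=pickle.load(open("w3.pkl","rb"))
# front corners: 
a=w["pixels"][:,:,::-1]
cv2.imwrite("pics/w3d.png",cv2.resize(a[90:300,145:500],None,fx=2.25,fy=2.25,interpolation=cv2.INTER_CUBIC))
for p in ([591,13.9,-.226],[591.4,13.7,-.2237]):
    R=Rz(p[2]); t=np.array([p[0],p[1],0]); A=R@[-sn,0,ct]; X=R@[-ct,0,-sn]; Y=np.cross(A,X); lf=R@[-95,0,88]+t
    for k in (0,-10,10):
        k=np.radians(k); x=X*np.cos(k)+Y*np.sin(k); y=np.cross(A,x)
        P=[lf+2.5*A]+[lf+h*A+sx*15*x+sy*5*y for h in (38,8) for sx in(1,-1) for sy in (1,-1)]
        print(((projw(w,s["position"],s["tool_rot"],np.array(P))-[270,180])*6).round(0).tolist())
```

```text
[[297.0, 181.0], [250.0, 166.0], [341.0, 166.0], [253.0, 408.0], [339.0, 408.0], [257.0, 85.0], [336.0, 85.0], [258.0, 303.0], [335.0, 303.0]]
[[297.0, 181.0], [274.0, 160.0], [363.0, 175.0], [231.0, 399.0], [316.0, 413.0], [278.0, 80.0], [356.0, 93.0], [239.0, 295.0], [314.0, 308.0]]
[[297.0, 181.0], [227.0, 175.0], [316.0, 160.0], [276.0, 413.0], [360.0, 400.0], [237.0, 93.0], [315.0, 80.0], [279.0, 308.0], [354.0, 295.0]]
[[294.0, 184.0], [247.0, 169.0], [337.0, 168.0], [250.0, 410.0], [336.0, 410.0], [254.0, 87.0], [333.0, 87.0], [256.0, 305.0], [332.0, 305.0]]
[[294.0, 184.0], [271.0, 163.0], [360.0, 178.0], [228.0, 402.0], [313.0, 415.0], [275.0, 82.0], [353.0, 95.0], [237.0, 298.0], [312.0, 310.0]]
[[294.0, 184.0], [224.0, 178.0], [313.0, 163.0], [273.0, 415.0], [357.0, 402.0], [234.0, 96.0], [312.0, 82.0], [277.0, 310.0], [352.0, 298.0]]
```

View pics/w3d.png

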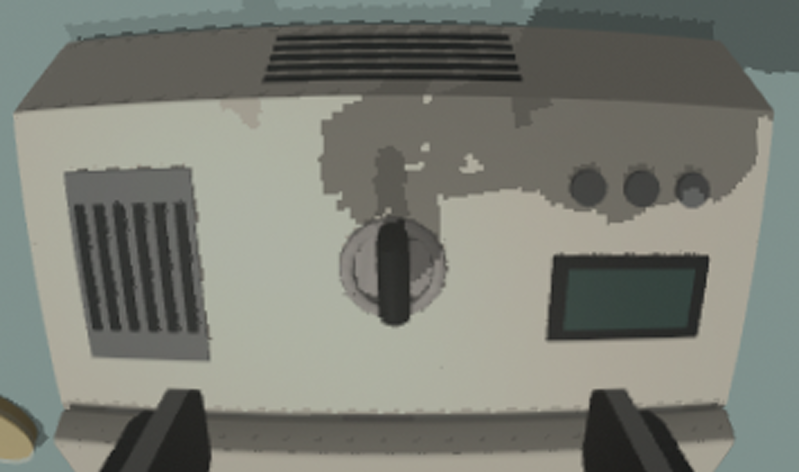

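Run:
```python
from fit import *
s,w=pickle.load(open("w3.pkl","rb"))
a=w["pixels"][:,:,::-1][182:240,290:350]
a=(255*(a/255.)**0.45).astype(np.uint8)
cv2.imwrite("pics/w3e.png",cv2.resize(a,None,fx=10,fy=10,interpolation=cv2.INTER_NEAREST))
fit(s,w,np.array([[-150,-140,62],[-150,140,62],bz]),np.array([[151.7,139.8],[488.6,140.2],[319.7,208]]))
```

```text
[ 5.91335520e+02  1.39291653e+01 -2.24839664e-01]
[[-1.19246981 -0.01822064]
 [ 0.33622833 -0.75071274]
 [-0.27264565  2.51386053]] [[-1.69345865  0.39078952]
 [-1.94217064  1.14106123]]
lf [498.72668306  35.10942145  88.        ]
[ 5.91055547e+02  1.40971182e+01 -2.27203965e-01]
[[-0.96938734 -0.69802429]
 [ 0.77876814 -0.69104393]
 [ 0.14366487  2.23673238]] [[-1.86296963  0.34057399]
 [-2.17466643  1.34986367]]
lf [498.49704492  35.49627006  88.        ]
```

View pics/w3e.png

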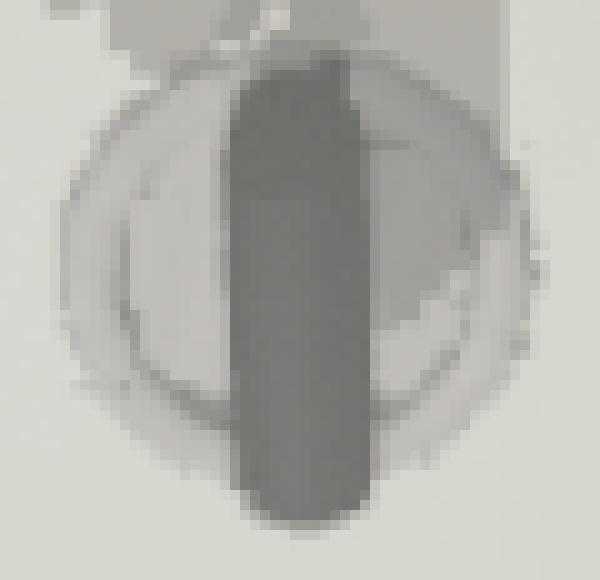

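Run:
```python
from fit import *
s,w=pickle.load(open("w3.pkl","rb"))
R=s["tool_rot"];p=s["position"]
for z in (-13,-10,0):
  for x in (11,0,-11): print(z,x,projw(w,p,R,np.array([p+R@[x,y,z] for y in(42.5,-42.5)])).round(1).tolist())
print(w["mount"].round(4))
```

```text
-13 11 [[390.4, 231.6], [249.0, 231.6]]
-13 0 [[388.8, 247.9], [250.6, 247.9]]
-13 -11 [[387.2, 263.3], [252.3, 263.3]]
-10 11 [[389.4, 229.6], [250.1, 229.6]]
-10 0 [[387.9, 245.7], [251.6, 245.7]]
-10 -11 [[386.3, 261.0], [253.2, 261.0]]
0 11 [[386.2, 223.3], [253.3, 223.3]]
0 0 [[384.9, 238.8], [254.7, 238.8]]
0 -11 [[383.5, 253.6], [256.1, 253.6]]
[[-6.00000e-04 -9.44900e-01 -3.27300e-01  8.64548e+01]
 [ 1.00000e+00 -3.00000e-04 -8.00000e-04  8.27100e-01]
 [ 7.00000e-04 -3.27300e-01  9.44900e-01 -1.79934e+02]
 [ 0.00000e+00  0.00000e+00  0.00000e+00  1.00000e+00]]
```

Call:
{"name": "apply_moves", "arguments": {"commands": [{"offset": [0, 0, 0], "turn": [0, 0, 0], "hand": 0.4}, {"offset": [0, 0, 0], "turn": [0, 0, 0], "hand": 0.4}, {"offset": [0, 0, 0], "turn": [0, 0, 0], "hand": 0.4}, {"offset": [0, 0, 0], "turn": [0, 0, 0], "hand": 0.4}], "grip_force": 40}}

```text
time: 4.08
position: [478.9, 40.0, 134.4]
tool_rot: [[-0.884, 0.222, 0.412], [0.201, 0.975, -0.094], [-0.423, -0.0, -0.906]]
force: [0.1, -0.4, 0.5]
gripper_width: 25.3
```

Run:
```python
from h import *
from cell import robot,eyes
s=st(); w=eyes.snapshot("wrist")
import pickle; pickle.dump((s,w),open("w4.pkl","wb"))
a=w["pixels"][:,:,::-1]
cv2.imwrite("pics/w4.png",cv2.resize(a[170:320,220:420],None,fx=4,fy=4,interpolation=cv2.INTER_CUBIC))
t=eyes.snapshot("scene"); 
cv2.imwrite("pics/s4.png",cv2.resize(t["pixels"][120:220,300:430,::-1],None,fx=6,fy=6,interpolation=cv2.INTER_CUBIC))
```

```text
t 4.08 pos [478.9  40.  134.4] j [-0.47  0.2   0.18  2.36  0.72  0.27  0.38] F [ 0.1 -0.4  0.5] T [0.08 0.4  0.02] w 25.3
```

View pics/w4.png

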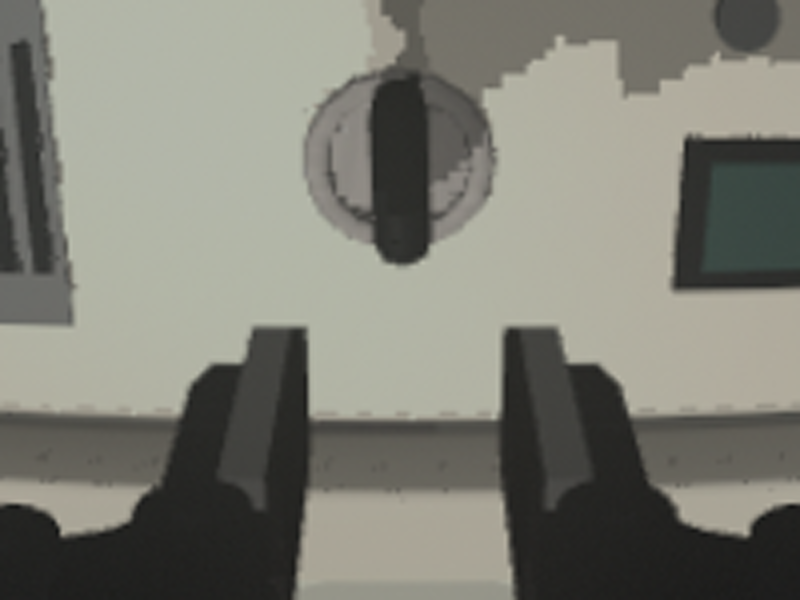

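View pics/s4.png

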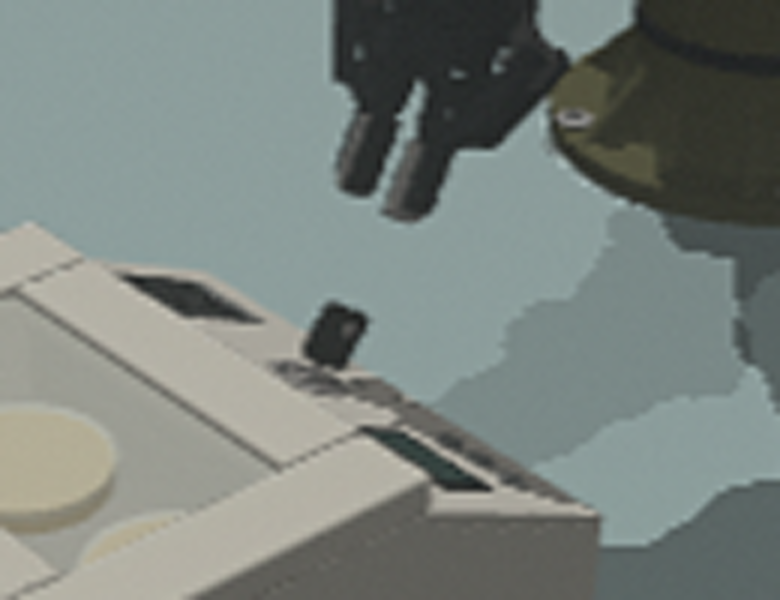

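Run:
```python
from fit import *
s,w=pickle.load(open("w4.pkl","rb"))
R=s["tool_rot"];p=s["position"]
for z in (0,-13,-30,-40): 
  print(z,((proj(C["scene"],np.array([p+R@[x,y,z] for y in (12.5,-12.5) for x in (11,-11)]))-[300,120])*6).round(0).tolist())
  print("  w",((projw(w,p,R,np.array([p+R@[x,y,z] for y in (12.5,-12.5) for x in (11,-11)]))-[220,170])*4).round(0).tolist())
```

```text
0 [[382.0, 288.0], [351.0, 284.0], [346.0, 266.0], [314.0, 263.0]]
  w [[478.0, 214.0], [475.0, 337.0], [320.0, 214.0], [323.0, 337.0]]
-13 [[392.0, 262.0], [360.0, 258.0], [355.0, 241.0], [324.0, 237.0]]
  w [[483.0, 248.0], [479.0, 377.0], [314.0, 248.0], [318.0, 377.0]]
-30 [[405.0, 228.0], [373.0, 224.0], [368.0, 207.0], [337.0, 203.0]]
  w [[490.0, 300.0], [486.0, 436.0], [306.0, 300.0], [311.0, 436.0]]
-40 [[412.0, 208.0], [381.0, 204.0], [375.0, 187.0], [344.0, 183.0]]
  w [[495.0, 335.0], [490.0, 476.0], [300.0, 335.0], [306.0, 475.0]]
```

Call:
{"name": "apply_moves", "arguments": {"commands": [{"offset": [1, -0.3, 8], "turn": [0, 0, 0], "hand": 0.3}, {"offset": [1, -0.3, 8], "turn": [0, 0, 0], "hand": 0.3}, {"offset": [0, 0, 8], "turn": [0, 0, 0], "hand": 0.3}, {"offset": [0, 0, 0], "turn": [0, 0, 0], "hand": 0.3}, {"offset": [0, 0, 0], "turn": [0, 0, 0], "hand": 0.3}]}}

```text
time: 4.8
position: [486.9, 37.5, 111.9]
tool_rot: [[-0.884, 0.222, 0.412], [0.201, 0.975, -0.094], [-0.423, -0.0, -0.906]]
force: [0.3, 1.1, -0.2]
gripper_width: 29.9
```

```bash
cat > look.py <<'E'
from h import *
import sys
from cell import robot,eyes
n=sys.argv[1]
s=st(); w=eyes.snapshot("wrist")
import pickle; pickle.dump((s,w),open(n+".pkl","wb"))
a=w["pixels"][:,:,::-1]
A=cv2.resize(a[170:320,220:420],None,fx=3,fy=3,interpolation=cv2.INTER_CUBIC)
A=np.vstack([A,np.zeros((0,600,3),np.uint8)])
t=eyes.snapshot("scene")
Bm=cv2.resize(t["pixels"][120:220,300:430,::-1],(585,450),interpolation=cv2.INTER_CUBIC)
cv2.imwrite(f"pics/{n}.png",cv2.resize(np.hstack([A,Bm]),None,fx=.67,fy=.67,interpolation=cv2.INTER_AREA) if len(sys.argv)<3 else A)
B=basis(-.225); lf=np.array([498.6,35.1,88]); d=B.T@(s["position"]-lf); print("in lock frame x,y,z",d.round(1)); tgt(s,lf,B)
E
python3 look.py w5
```

```text
t 4.8 pos [486.9  37.5 111.9] j [-0.49  0.26  0.24  2.38  0.87  0.19  0.24] F [ 0.3  1.1 -0.2] T [ 0.13  0.39 -0.  ] w 29.9
in lock frame x,y,z [  0.7  -0.3 -26.7]
offset [-0.7  0.2 26.7] turn [0.    0.    0.001]
```

View pics/w5.png

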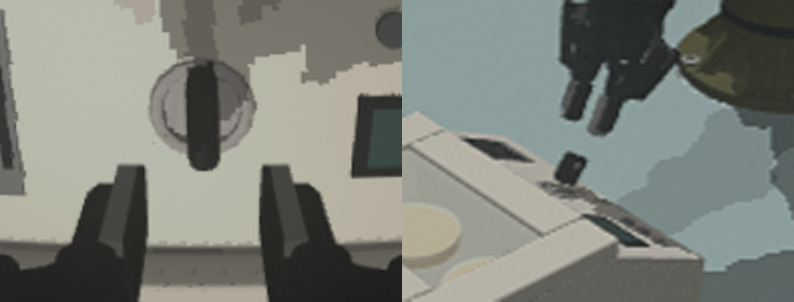

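```bash
cat > kin.py <<'E'
import numpy as np,itertools,pickle
from scipy.optimize import least_squares
from scipy.spatial.transform import Rotation as Ro
def load():
    D=[(np.array([-1.23546804,0.50829259,-0.23750729,1.50113577,0.12569602,1.1489281,-0.15482025]),np.array([142.33706667,607.98126367,193.75623155]),
      np.array([[-9.73701086e-01,2.27829029e-01,-3.57707397e-04],[2.27829305e-01,9.73699534e-01,-1.73958177e-03],[-4.80276993e-05,-1.77532889e-03,-9.99998423e-01]]))]
    import glob
    for f in sorted(glob.glob("w*.pkl")):
        s,_=pickle.load(open(f,"rb")); D.append((s["joints"],s["position"],s["tool_rot"]))
    return D
ax={'z':np.array([0,0,1.]),'y':np.array([0,1.,0])}
def fk(q,sg,par,n=8):
    a,b=par[0],par[1]; L=par[2:]
    R=Ro.from_rotvec([0,0,a]); p=np.array([0,0,0.])
    seq="zyzyzyz"
    for i in range(7):
        R=R*Ro.from_rotvec(ax[seq[i]]*sg[i]*q[i])
        if i==1: p=p+R.apply([L[4],0,L[0]])   # upper arm
        if i==3: p=p+R.apply([L[5],0,L[1]])   # forearm
        if i==5: p=p+R.apply([L[6],0,L[2]])
    R=R*Ro.from_rotvec([0,0,b])
    return p+[0,0,L[3]],R.as_matrix()
E
python3 - <<'E'
from kin import *
D=load()
best=[]
for sg in itertools.product([1,-1],repeat=7):
    if sg[1]<0: continue
    def f(ab):
        r=[]
        for q,p,R in D:
            M=fk(q,sg,np.r_[ab,np.zeros(7)])[1]; r.append(Ro.from_matrix(M.T@R).as_rotvec())
        return np.ravel(r)
    for a0 in (0,2,4):
      for b0 in (0,2,4):
        r=least_squares(f,[a0,b0],max_nfev=15); best.append((r.cost,sg,r.x))
best.sort(key=lambda t:t[0])
for b in best[:6]: print(b)
sg,ab=best[0][1:]
def g(x):
    r=[]
    for q,p,R in D:
        P,M=fk(q,sg,x); r+=list((P-p)/1.); r+=list(300*Ro.from_matrix(M.T@R).as_rotvec())
    return np.array(r)
r=least_squares(g,np.r_[ab,400,400,200,330,0,0,0]); print(r.cost,r.x.round(3)); print(g(r.x).reshape(-1,6).round(1))
pickle.dump((sg,r.x),open("kinfit.bin","wb"))
E
```

```text
(np.float64(2.495663725070309e-17), (-1, 1, -1, 1, -1, 1, -1), array([3.78643302e-10, 1.57079633e+00]))
(np.float64(2.495663756281716e-17), (-1, 1, -1, 1, -1, 1, -1), array([3.78599911e-10, 1.57079633e+00]))
(np.float64(2.4956637833805288e-17), (-1, 1, -1, 1, -1, 1, -1), array([6.28318531, 1.57079633]))
(np.float64(2.495663901125496e-17), (-1, 1, -1, 1, -1, 1, -1), array([3.78602876e-10, 1.57079633e+00]))
(np.float64(2.495675602006441e-17), (-1, 1, -1, 1, -1, 1, -1), array([6.28318531, 1.57079633]))
(np.float64(2.4958252709394333e-17), (-1, 1, -1, 1, -1, 1, -1), array([6.28318531, 1.57079633]))
39.98030149088803 [-3.00000e-02  1.54300e+00  5.83762e+02  3.87025e+02  4.08524e+02
  2.64080e+02  1.37980e+01  7.52500e+00  1.54590e+01]
[[-2.4  0.4 -0.8 -0.  -0.  -0.7]
 [-1.7  2.8  0.7 -3.6 -0.1  0.1]
 [ 0.1 -0.2  0.1 -3.9 -0.1  0.2]
 [ 0.1 -0.2  0.1 -3.8 -0.1  0.2]
 [ 1.4 -1.4 -0.1 -3.8 -0.1  0.2]]
```

```bash
cat >> kin.py <<'E'
SG=(-1,1,-1,1,-1,1,-1)
def fk2(q,L):
    R=Ro.identity(); p=np.array([0,0,0.]); seq="zyzyzyz"; 
    p=p+np.array([0,0,L[0]])
    out=[p]
    for i in range(7):
        R=R*Ro.from_rotvec(ax[seq[i]]*SG[i]*q[i])
        if i==0: p=p+R.apply([0,L[4],0])
        if i==2: p=p+R.apply([0,L[5],0])
        if i==1: p=p+R.apply([0,0,L[1]])
        if i==3: p=p+R.apply([0,0,L[2]])
        if i==5: p=p+R.apply([0,0,L[3]])
    return p,(R*Ro.from_rotvec([0,0,np.pi/2])).as_matrix()
E
python3 - <<'E'
from kin import *
D=load()
def g(x):
    return np.ravel([fk2(q,x)[0]-p for q,p,R in D])
for x0 in ([284.8,420.8,314.4,330,12,12],[284.8,420.8,314.4,330,-12,-12]):
    r=least_squares(g,x0); print(r.cost,r.x.round(2)); print(g(r.x).reshape(-1,3).round(2))
g1=lambda t:g(np.r_[284.81,420.76,314.36,t[0],t[1:]])
r=least_squares(g1,[330,12,12]); print(r.cost,r.x)
E
```

```text
0.004197621304177704 [244.05 578.3  381.92 396.36  -5.9  -18.45]
[[-0.05  0.02  0.01]
 [-0.05 -0.    0.01]
 [ 0.01 -0.02 -0.  ]
 [ 0.01 -0.02 -0.  ]
 [ 0.03 -0.03 -0.02]]
0.004197621304181246 [244.05 578.3  381.92 396.36  -5.9  -18.45]
[[-0.05  0.02  0.01]
 [-0.05 -0.    0.01]
 [ 0.01 -0.02 -0.  ]
 [ 0.01 -0.02 -0.  ]
 [ 0.03 -0.03 -0.02]]
22004.05665924846 [ 348.69219915 -167.21593857  132.30079429]
```

```bash
cat >> kin.py <<'E'
LL=np.array([244.05,578.3,381.92,396.36,-5.9,-18.45])
lo=np.array([-3.08,-.24,-1.43,0,-1.52,.17,-2.89]);hi=np.array([3.08,2.05,1.35,2.5,4.66,1.96,2.89])
def ik(P,R,q0,reg=.02,m=.02):
    def f(q):
        p,M=fk2(q,LL); return np.r_[(p-P)/10,30*Ro.from_matrix(M.T@R).as_rotvec(),reg*(q-q0)]
    r=least_squares(f,np.clip(q0,lo+m,hi-m),bounds=(lo+m,hi-m)); p,M=fk2(r.x,LL)
    return r.x,np.linalg.norm(p-P),np.degrees(np.linalg.norm(Ro.from_matrix(M.T@R).as_rotvec()))
E
python3 - <<'E'
from kin import *
from h import basis
s,_=pickle.load(open("w5.pkl","rb"))
lf=np.array([498.6,35.1,88]); B=basis(-.225)
q=s["joints"]
for tz in (-26,-10,0,15,29):
    r=ik(lf+tz*B[:,2],B,q); print(tz,r[0].round(2),r[1:]); q=r[0]
q0=q
for ph in (10,25,40,55,70,85,105):
    R=B@Ro.from_rotvec([0,0,np.radians(ph)]).as_matrix(); r=ik(lf+29*B[:,2],R,q); print(ph,r[0].round(2),r[1:]); q=r[0]
q=q0
for ph in (-10,-20,-34):
    R=B@Ro.from_rotvec([0,0,np.radians(ph)]).as_matrix(); r=ik(lf+29*B[:,2],R,q); print(ph,r[0].round(2),r[1:]); q=r[0]
E
```

```text
-26 [-0.47  0.26  0.22  2.38  0.88  0.19  0.23] (np.float64(4.6791163231025816e-05), np.float64(1.422476022280577e-05))
-10 [-0.37  0.3   0.1   2.38  1.16  0.19 -0.05] (np.float64(0.0005202879978994889), np.float64(0.00016633426193747247))
0 [-0.33  0.32  0.06  2.39  1.32  0.19 -0.21] (np.float64(0.0002665020005874344), np.float64(8.699170879290955e-05))
15 [-0.3   0.36  0.04  2.39  1.55  0.19 -0.43] (np.float64(0.00036395516579736104), np.float64(0.00012186340716843717))
29 [-0.24  0.39 -0.04  2.39  1.71  0.22 -0.6 ] (np.float64(0.00023486485364718467), np.float64(7.957345598340006e-05))
10 [-0.21  0.39 -0.07  2.39  1.7   0.23 -0.76] (np.float64(9.931360500460778e-05), np.float64(3.400595128470216e-05))
25 [-0.18  0.39 -0.11  2.39  1.69  0.25 -1.01] (np.float64(0.00014340507171117583), np.float64(4.922092718201462e-05))
40 [-0.16  0.39 -0.15  2.39  1.68  0.27 -1.26] (np.float64(0.00013834616481457046), np.float64(4.756961262552956e-05))
55 [-0.13  0.39 -0.18  2.39  1.67  0.28 -1.52] (np.float64(0.0001335323166847752), np.float64(4.598711798594216e-05))
70 [-0.11  0.39 -0.22  2.39  1.66  0.29 -1.77] (np.float64(0.00012910425277744126), np.float64(4.45163391073092e-05))
85 [-0.09  0.39 -0.24  2.39  1.65  0.31 -2.03] (np.float64(0.0001250673789386513), np.float64(4.316697567334258e-05))
105 [-0.06  0.4  -0.28  2.39  1.64  0.32 -2.37] (np.float64(0.00016031141529119692), np.float64(5.5392461315196344e-05))
-10 [-0.26  0.39 -0.    2.39  1.73  0.21 -0.44] (np.float64(0.00010599003562090806), np.float64(3.610980325080468e-05))
-20 [-0.29  0.39  0.03  2.4   1.75  0.19 -0.29] (np.float64(0.0001108321040102568), np.float64(3.7676541033791413e-05))
-34 [-0.29  0.39  0.03  2.4   1.75  0.19 -0.04] (np.float64(0.00020523750512667404), np.float64(7.087963022918786e-05))
```

Call:
{"name": "apply_moves", "arguments": {"commands": [{"offset": [-0.3, 0, 5], "turn": [0, 0, 0], "hand": 0.3}, {"offset": [-0.3, 0, 5], "turn": [0, 0, 0], "hand": 0.3}, {"offset": [0, 0, 5], "turn": [0, 0, 0], "hand": 0.3}, {"offset": [0, 0, 5], "turn": [0, 0, 0], "hand": 0.3}, {"offset": [0, 0, 0], "turn": [0, 0, 0], "hand": 0.3}, {"offset": [0, 0, 0], "turn": [0, 0, 0], "hand": 0.3}]}}

```text
time: 5.65
position: [495.7, 35.5, 94.2]
tool_rot: [[-0.883, 0.223, 0.412], [0.202, 0.975, -0.094], [-0.423, 0.0, -0.906]]
force: [-0.9, -0.5, -0.2]
gripper_width: 29.8
```

```bash
python3 look.py w6
```

```text
t 5.65 pos [495.7  35.5  94.2] j [-0.37  0.3   0.11  2.39  1.21  0.18 -0.1 ] F [-0.9 -0.5 -0.2] T [0.09 0.49 0.  ] w 29.8
in lock frame x,y,z [ 0.  -0.3 -6.8]
offset [-0.   0.3  6.8] turn [0.    0.    0.001]
```

View pics/w6.png

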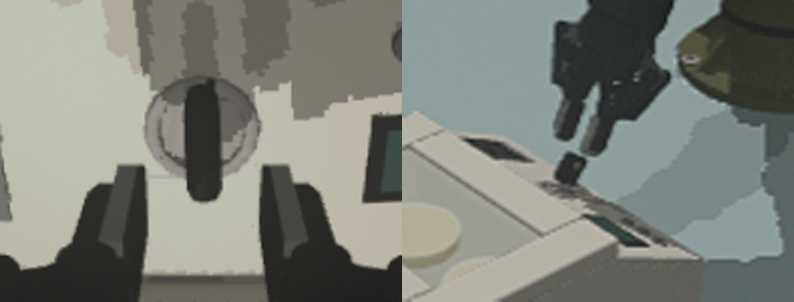

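Call:
{"name": "apply_moves", "arguments": {"commands": [{"offset": [0, 0.1, 5], "turn": [0, 0, 0], "hand": 0.3}, {"offset": [0, 0.1, 5], "turn": [0, 0, 0], "hand": 0.3}, {"offset": [0, 0.1, 5], "turn": [0, 0, 0], "hand": 0.3}, {"offset": [0, 0, 5], "turn": [0, 0, 0], "hand": 0.3}, {"offset": [0, 0, 0], "turn": [0, 0, 0], "hand": 0.3}, {"offset": [0, 0, 0], "turn": [0, 0, 0], "hand": 0.3}]}}

```text
time: 6.5
position: [504.0, 34.0, 76.0]
tool_rot: [[-0.884, 0.222, 0.412], [0.201, 0.975, -0.094], [-0.423, -0.0, -0.906]]
force: [0.7, 0.8, -0.4]
gripper_width: 30.0
```

```bash
python3 look.py w7
```

```text
t 6.5 pos [504.  34.  76.] j [-0.32  0.35  0.06  2.39  1.53  0.18 -0.41] F [ 0.7  0.8 -0.4] T [ 0.09  0.44 -0.01] w 30.0
in lock frame x,y,z [ 0.1  0.1 13.2]
offset [ -0.1  -0.1 -13.2] turn [0.    0.    0.001]
```

View pics/w7.png

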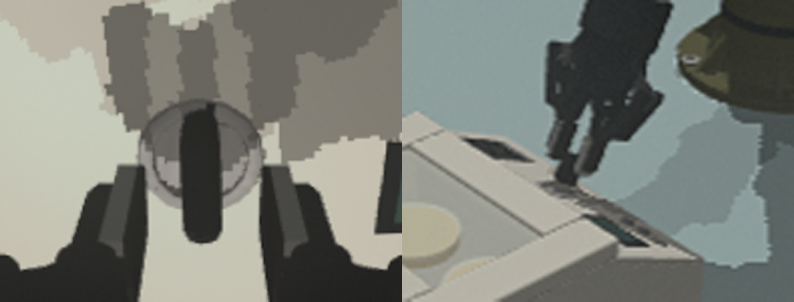

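Call:
{"name": "apply_moves", "arguments": {"commands": [{"offset": [0, -0.4, 4], "turn": [0, 0, 0], "hand": 0.3}, {"offset": [0, 0, 4], "turn": [0, 0, 0], "hand": 0.3}, {"offset": [0, 0, 3], "turn": [0, 0, 0], "hand": 0.3}, {"offset": [0, 0, 0], "turn": [0, 0, 0], "hand": 0.3}, {"offset": [0, 0, 0], "turn": [0, 0, 0], "hand": 0.3}]}}

```text
time: 7.22
position: [508.5, 32.5, 66.0]
tool_rot: [[-0.883, 0.222, 0.412], [0.202, 0.975, -0.094], [-0.423, -0.0, -0.906]]
force: [-0.1, 0.4, 0.7]
gripper_width: 30.1
```

```bash
python3 look.py w8
```

```text
t 7.22 pos [508.5  32.5  66. ] j [-0.29  0.38  0.03  2.4   1.69  0.19 -0.57] F [-0.1  0.4  0.7] T [ 0.13  0.46 -0.01] w 30.1
in lock frame x,y,z [ 0.1 -0.3 24.3]
offset [ -0.1   0.3 -24.3] turn [0.    0.    0.001]
```

View pics/w8.png

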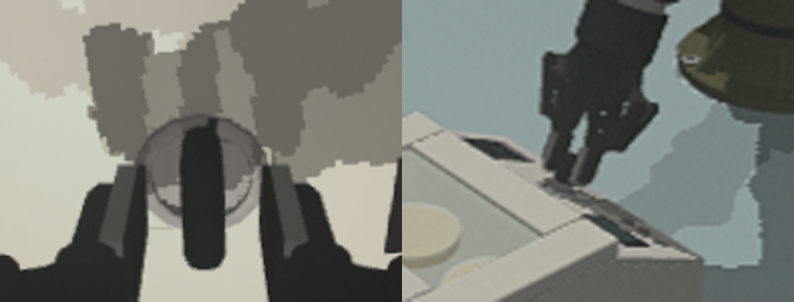

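Call:
{"name": "apply_moves", "arguments": {"commands": [{"offset": [0, 0, 0], "turn": [0, 0, 0], "hand": 0.6}, {"offset": [0, 0, 0], "turn": [0, 0, 0], "hand": 0.75}, {"offset": [0, 0, 0], "turn": [0, 0, 0], "hand": 1}, {"offset": [0, 0, 0], "turn": [0, 0, 0], "hand": 1}, {"offset": [0, 0, 0], "turn": [0, 0, 0], "hand": 1}], "grip_force": 35}}

```text
time: 7.95
position: [508.5, 32.5, 65.8]
tool_rot: [[-0.884, 0.222, 0.412], [0.202, 0.975, -0.094], [-0.423, -0.0, -0.906]]
force: [-0.4, -0.5, 1.3]
gripper_width: 9.4
```

```bash
python3 look.py w9
```

```text
t 7.95 pos [508.5  32.5  65.8] j [-0.29  0.38  0.02  2.4   1.69  0.19 -0.57] F [-0.4 -0.5  1.3] T [0.04 0.48 0.05] w 9.4
in lock frame x,y,z [ 0.1 -0.4 24.4]
offset [ -0.1   0.4 -24.4] turn [0.    0.    0.001]
```

View pics/w9.png

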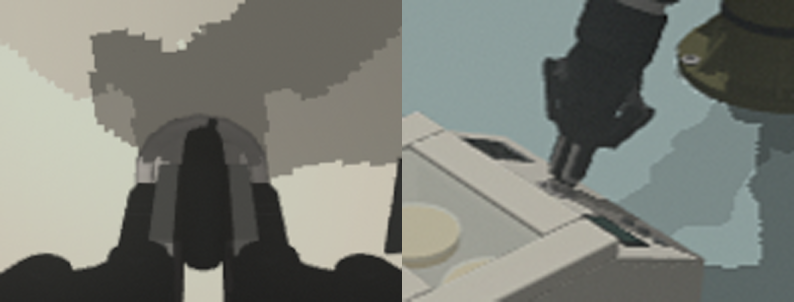

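Call:
{"name": "apply_moves", "arguments": {"commands": [{"offset": [0, 0, 0], "turn": [0, 0, 0.06], "hand": 1}, {"offset": [0, 0, 0], "turn": [0, 0, 0.06], "hand": 1}, {"offset": [0, 0, 0], "turn": [0, 0, 0.06], "hand": 1}, {"offset": [0, 0, 0], "turn": [0, 0, 0], "hand": 1}]}}

```text
time: 8.55
position: [508.5, 32.4, 65.8]
tool_rot: [[-0.83, 0.377, 0.412], [0.373, 0.923, -0.094], [-0.416, 0.075, -0.906]]
force: [0.2, -0.7, 1.5]
gripper_width: 9.2
```

```bash
cat > stt.py <<'E'
from h import *
from scipy.spatial.transform import Rotation as Ro
s=st(); B=basis(-.225); lf=np.array([498.6,35.1,88])
print("lock x,y,z",(B.T@(s["position"]-lf)).round(1),"F in lock frame",(B.T@s["force"]).round(1),"T lock",(B.T@s["wrist_torque"]).round(2),"rot deg",np.degrees(Ro.from_matrix(B.T@s["tool_rot"]).as_rotvec()).round(1))
E
python3 stt.py
```

```text
t 8.55 pos [508.5  32.4  65.8] j [-0.26  0.38 -0.01  2.39  1.68  0.21 -0.74] F [ 0.2 -0.7  1.5] T [0.02 0.43 0.07] w 9.2
lock x,y,z [ 0.1 -0.4 24.4] F in lock frame [-0.9 -0.7 -1.2] T lock [ 0.04  0.43 -0.1 ] rot deg [-0.  -0.  10.3]
```

Call:
{"name": "apply_moves", "arguments": {"commands": [{"offset": [0, 0, 0], "turn": [0, 0, 0.1], "hand": 1}, {"offset": [0, 0, 0], "turn": [0, 0, 0.1], "hand": 1}, {"offset": [0, 0, 0], "turn": [0, 0, 0.1], "hand": 1}, {"offset": [0, 0, 0], "turn": [0, 0, 0.1], "hand": 1}, {"offset": [0, 0, 0], "turn": [0, 0, 0.1], "hand": 1}, {"offset": [0, 0, 0], "turn": [0, 0, 0.1], "hand": 1}, {"offset": [0, 0, 0], "turn": [0, 0, 0.1], "hand": 1}, {"offset": [0, 0, 0], "turn": [0, 0, 0.1], "hand": 1}, {"offset": [0, 0, 0], "turn": [0, 0, 0], "hand": 1}]}}

```text
time: 9.68
position: [508.8, 32.9, 66.0]
tool_rot: [[-0.309, 0.857, 0.413], [0.921, 0.378, -0.094], [-0.236, 0.351, -0.906]]
force: [-0.1, 0.5, 1.5]
gripper_width: 9.0
```

```bash
python3 stt.py
```

```text
t 9.68 pos [508.8  32.9  66. ] j [-0.18  0.38 -0.12  2.39  1.64  0.25 -1.51] F [-0.1  0.5  1.5] T [0.35 0.04 0.29] w 9.0
lock x,y,z [-0.2  0.1 24.3] F in lock frame [-0.5  0.5 -1.5] T lock [-0.43  0.12 -0.12] rot deg [-0.1 -0.  56. ]
```

Call:
{"name": "apply_moves", "arguments": {"commands": [{"offset": [0, 0, 0], "turn": [0, 0, 0.09], "hand": 1}, {"offset": [0, 0, 0], "turn": [0, 0, 0.09], "hand": 1}, {"offset": [0, 0, 0], "turn": [0, 0, 0.09], "hand": 1}, {"offset": [0, 0, 0], "turn": [0, 0, 0.09], "hand": 1}, {"offset": [0, 0, 0], "turn": [0, 0, 0.09], "hand": 1}, {"offset": [0, 0, 0], "turn": [0, 0, 0.04], "hand": 1}, {"offset": [0, 0, 0], "turn": [0, 0, 0], "hand": 1}, {"offset": [0, 0, 0], "turn": [0, 0, 0], "hand": 1}]}}

```text
time: 10.68
position: [509.3, 32.6, 66.4]
tool_rot: [[0.13, 0.901, 0.413], [0.991, -0.1, -0.094], [-0.043, 0.422, -0.906]]
force: [2.9, -0.3, 3.6]
gripper_width: 9.4
```

```bash
python3 stt.py
python3 - <<'E'
from h import *
from cell import eyes
t=eyes.snapshot("scene")
cv2.imwrite("pics/s10.png",cv2.resize(t["pixels"][120:270,230:430,::-1],None,fx=4,fy=4,interpolation=cv2.INTER_CUBIC))
E
```

```text
t 10.68 pos [509.3  32.6  66.4] j [-0.14  0.38 -0.18  2.39  1.63  0.27 -1.99] F [ 2.9 -0.3  3.6] T [ 0.2  -0.62  0.23] w 9.4
lock x,y,z [-0.8 -0.  24.2] F in lock frame [-4.1  0.4 -2.1] T lock [-0.4  -0.56 -0.07] rot deg [-0.1 -0.1 84.1]
```

View pics/s10.png

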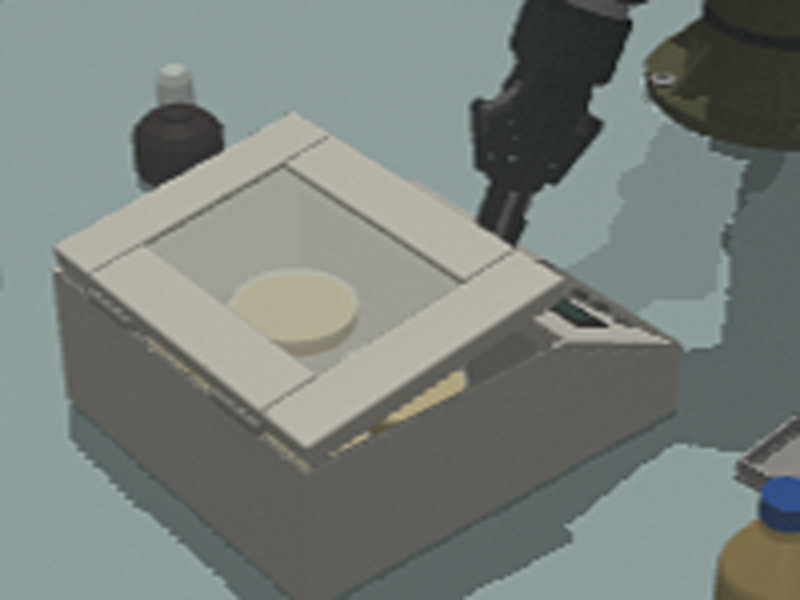

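Call:
{"name": "apply_moves", "arguments": {"commands": [{"offset": [0, 0, 0], "turn": [0, 0, -0.106], "hand": 1}, {"offset": [0, 0, 0], "turn": [0, 0, -0.106], "hand": 1}, {"offset": [0, 0, 0], "turn": [0, 0, -0.106], "hand": 1}, {"offset": [0, 0, 0], "turn": [0, 0, -0.106], "hand": 1}, {"offset": [0, 0, 0], "turn": [0, 0, -0.106], "hand": 1}, {"offset": [0, 0, 0], "turn": [0, 0, -0.106], "hand": 1}, {"offset": [0, 0, 0], "turn": [0, 0, -0.106], "hand": 1}, {"offset": [0, 0, 0], "turn": [0, 0, -0.106], "hand": 1}, {"offset": [0, 0, 0], "turn": [0, 0, -0.106], "hand": 1}, {"offset": [0, 0, 0], "turn": [0, 0, -0.106], "hand": 1}, {"offset": [0, 0, 0], "turn": [0, 0, -0.106], "hand": 1}, {"offset": [0, 0, 0], "turn": [0, 0, -0.106], "hand": 1}]}}

```text
time: 12.22
position: [508.6, 32.3, 65.9]
tool_rot: [[-0.824, 0.389, 0.412], [0.386, 0.918, -0.094], [-0.415, 0.081, -0.906]]
force: [0.4, 0.2, 4.7]
gripper_width: 9.2
```

Call:
{"name": "apply_moves", "arguments": {"commands": [{"offset": [0, 0, 0], "turn": [0, 0, -0.02], "hand": 1}, {"offset": [0, 0, 0], "turn": [0, 0, 0], "hand": 1}, {"offset": [0, 0, 0], "turn": [0, 0, 0], "hand": 1}]}}

```text
time: 12.6
position: [508.5, 32.3, 65.8]
tool_rot: [[-0.83, 0.377, 0.412], [0.372, 0.923, -0.094], [-0.416, 0.075, -0.906]]
force: [0.9, 0.4, 4.0]
gripper_width: 9.3
```

```bash
python3 stt.py;  python3 look.py w11
```

```text
t 12.6 pos [508.5  32.3  65.8] j [-0.23  0.38 -0.06  2.39  1.66  0.23 -0.72] F [0.9 0.4 4. ] T [-0.07 -0.25 -0.05] w 9.3
lock x,y,z [ 0.1 -0.5 24.4] F in lock frame [-2.4  0.6 -3.3] T lock [ 0.03 -0.26  0.04] rot deg [ 0.  -0.  10.2]
t 12.6 pos [508.5  32.3  65.8] j [-0.23  0.38 -0.06  2.39  1.66  0.23 -0.72] F [0.9 0.4 4. ] T [-0.07 -0.25 -0.05] w 9.3
in lock frame x,y,z [ 0.1 -0.5 24.4]
offset [  0.    0.5 -24.4] turn [-0.     0.    -0.179]
```

View pics/w11.png

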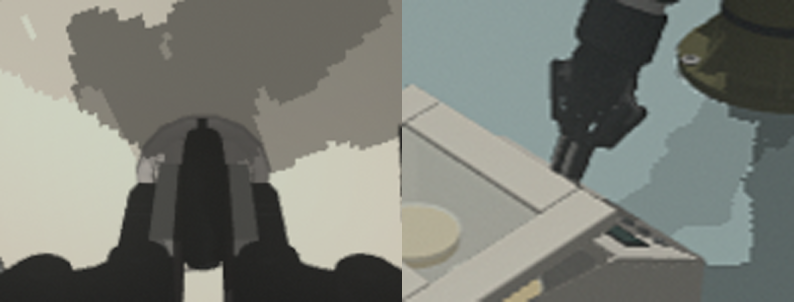

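Call:
{"name": "apply_moves", "arguments": {"commands": [{"offset": [0, 0, -0.7], "turn": [0, 0, 0], "hand": 1}, {"offset": [0, 0, -0.7], "turn": [0, 0, 0], "hand": 1}, {"offset": [0, 0, -0.6], "turn": [0, 0, 0], "hand": 1}, {"offset": [0, 0, 0], "turn": [0, 0, 0], "hand": 1}]}}

```text
time: 13.2
position: [507.4, 32.7, 67.5]
tool_rot: [[-0.83, 0.375, 0.412], [0.371, 0.924, -0.094], [-0.416, 0.075, -0.906]]
force: [3.9, -0.6, -3.1]
gripper_width: 9.0
```

```bash
python3 stt.py
```

```text
t 13.2 pos [507.4  32.7  67.5] j [-0.23  0.37 -0.05  2.39  1.63  0.22 -0.7 ] F [ 3.9 -0.6 -3.1] T [ 0.1  -0.06  0.01] w 9.0
lock x,y,z [ 0.4 -0.4 22.4] F in lock frame [-2.2  0.3  4.5] T lock [-0.1  -0.04  0.03] rot deg [-0.   0.  10.2]
```

Call:
{"name": "apply_moves", "arguments": {"commands": [{"offset": [0, 0, -0.5], "turn": [0, 0, 0], "hand": 1}, {"offset": [0, 0, -0.5], "turn": [0, 0, 0], "hand": 1}, {"offset": [0, 0, 0], "turn": [0, 0, 0], "hand": 1}]}}

```text
time: 13.58
position: [506.9, 32.8, 68.5]
tool_rot: [[-0.83, 0.375, 0.412], [0.371, 0.924, -0.094], [-0.416, 0.075, -0.906]]
force: [2.2, -0.2, -2.9]
gripper_width: 9.3
```

```bash
python3 stt.py
```

```text
t 13.57 pos [506.9  32.8  68.5] j [-0.23  0.37 -0.05  2.39  1.62  0.22 -0.69] F [ 2.2 -0.2 -2.9] T [ 0.12  0.15 -0.03] w 9.3
lock x,y,z [ 0.4 -0.3 21.3] F in lock frame [-0.8  0.3  3.5] T lock [-0.07  0.17  0.06] rot deg [-0.   0.  10.2]
```

Call:
{"name": "apply_moves", "arguments": {"commands": [{"offset": [0, 0, -1.5], "turn": [0, 0, 0], "hand": 1}, {"offset": [0, 0, -1.5], "turn": [0, 0, 0], "hand": 1}, {"offset": [0, 0, -1.5], "turn": [0, 0, 0], "hand": 1}, {"offset": [0, 0, -1.5], "turn": [0, 0, 0], "hand": 1}]}}

```text
time: 14.08
position: [504.5, 33.3, 74.0]
tool_rot: [[-0.83, 0.375, 0.412], [0.371, 0.924, -0.094], [-0.416, 0.075, -0.906]]
force: [2.6, 0.7, -2.3]
gripper_width: 9.2
```

```bash
python3 stt.py
```

```text
t 14.07 pos [504.5  33.3  74. ] j [-0.24  0.36 -0.04  2.39  1.55  0.22 -0.61] F [ 2.6  0.7 -2.3] T [ 0.19  0.41 -0.02] w 9.2
lock x,y,z [ 0.4 -0.4 15.3] F in lock frame [-1.2  1.2  3.1] T lock [-0.07  0.45  0.06] rot deg [-0.   0.  10.2]
```

Call:
{"name": "apply_moves", "arguments": {"commands": [{"offset": [0, 0, -2.5], "turn": [0, 0, 0], "hand": 1}, {"offset": [0, 0, -2.5], "turn": [0, 0, 0], "hand": 1}, {"offset": [0, 0, -2.5], "turn": [0, 0, 0], "hand": 1}, {"offset": [0, 0, -2.5], "turn": [0, 0, 0], "hand": 1}, {"offset": [0, 0, -2.5], "turn": [0, 0, 0], "hand": 1}, {"offset": [0, 0, -2.5], "turn": [0, 0, 0], "hand": 1}, {"offset": [0, 0, -2.5], "turn": [0, 0, 0], "hand": 1}, {"offset": [0, 0, -3], "turn": [0, 0, 0], "hand": 1}, {"offset": [0, 0, -3], "turn": [0, 0, 0], "hand": 1}, {"offset": [0, 0, -4], "turn": [0, 0, 0], "hand": 1}, {"offset": [0, 0, -4], "turn": [0, 0, 0], "hand": 1}, {"offset": [0, 0, -4], "turn": [0, 0, 0], "hand": 1}]}}

```text
time: 15.58
position: [490.0, 36.7, 106.4]
tool_rot: [[-0.83, 0.375, 0.412], [0.371, 0.924, -0.094], [-0.416, 0.075, -0.906]]
force: [-0.8, 0.1, -1.6]
gripper_width: 9.1
```

```bash
python3 stt.py;  python3 look.py w12
```

```text
t 15.57 pos [490.   36.7 106.4] j [-0.19  0.27 -0.13  2.38  1.15  0.28 -0.23] F [-0.8  0.1 -1.6] T [ 0.12  0.46 -0.01] w 9.1
lock x,y,z [  0.2  -0.4 -20.4] F in lock frame [ 1.4 -0.1  1.1] T lock [-0.01  0.47  0.01] rot deg [-0.  -0.  10.2]
t 15.57 pos [490.   36.7 106.4] j [-0.19  0.27 -0.13  2.38  1.15  0.28 -0.23] F [-0.8  0.1 -1.6] T [ 0.12  0.46 -0.01] w 9.1
in lock frame x,y,z [  0.2  -0.4 -20.4]
offset [-0.1  0.4 20.4] turn [ 0.     0.    -0.177]
```

View pics/w12.png

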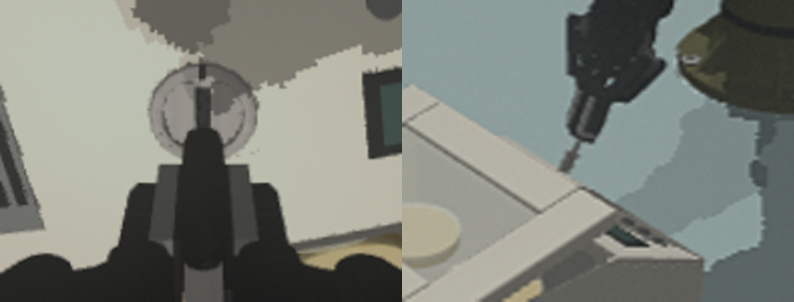

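Run:
```python
from kin import *
from h import *
s,_=pickle.load(open("w12.pkl","rb")); q0=s["joints"]
c=np.array([444,305,0])
for tilt in (45,55):
  for az in range(-180,180,30):
    for fl in (1,-1):
      a=np.radians(az);t=np.radians(tilt)
      h=np.array([np.cos(a),np.sin(a),0]); z=h*np.sin(t)-np.array([0,0,1])*np.cos(t)
      y=fl*np.cross([0,0,1],h); x=np.cross(y,z); R=np.c_[x,y,z]
      P=c+h*25+[0,0,14]
      best=min((ik(P,R,q,reg=.005) for q in (q0,q0+[-.6,0,0,0,0,0.3,0],q0+[-.6,.1,.4,0,.8,.3,0],q0+[-.6,0.1,-.4,-.3,-1.5,.3,0])),key=lambda r:r[1]+r[2])
      if best[1]<1 and best[2]<1: print(tilt,az,fl,best[0].round(2))
```

```text
45 -180 1 [-0.53  1.01  0.18  1.34 -0.41  1.58 -1.78]
45 -180 -1 [-0.18  1.05 -0.56  1.33  0.04  1.51  0.91]
45 -150 1 [-0.7   1.05  0.22  1.22 -0.18  1.67 -1.51]
45 -150 -1 [-0.38  1.08 -0.53  1.22  0.24  1.71  1.19]
45 -120 1 [-0.89  1.03  0.25  1.29  0.04  1.58 -1.22]
45 -120 -1 [-0.49  1.08 -0.63  1.28  0.54  1.76  1.42]
45 -90 1 [-1.09  0.96  0.29  1.5   0.26  1.33 -0.99]
45 -90 -1 [-0.71  0.97 -0.43  1.49  0.67  1.56  1.74]
45 -60 1 [-1.29  0.88  0.37  1.81  0.5   0.95 -0.86]
45 -60 -1 [-0.84  0.87 -0.38  1.8   0.92  1.31  1.86]
45 -30 1 [-1.23  0.76  0.13  2.15  1.21  0.75 -1.21]
45 -30 -1 [-0.98  0.76 -0.25  2.15  1.31  1.    1.84]
45 0 1 [-0.77  0.77 -0.49  2.48  1.93  1.11 -1.46]
45 0 -1 [-0.8   0.76 -0.44  2.48  1.95  1.07  1.66]
45 90 1 [ 0.52  1.07 -1.18  2.24  1.32  0.19  1.62]
45 90 -1 [ 0.52  1.07 -1.18  2.24  1.32  0.19 -1.52]
45 120 1 [ 0.5   1.3  -1.41  1.89  0.65  0.84  2.67]
45 120 -1 [ 0.24  0.92 -0.71  1.9  -0.34  0.69  0.51]
45 150 1 [-0.38  0.92  0.15  1.58 -0.66  1.35 -1.96]
45 150 -1 [ 0.02  0.98 -0.59  1.58 -0.16  1.17  0.69]
55 -180 1 [-0.48  1.12  0.14  
[... 236 characters left out ...]
1.22]
55 -120 -1 [-0.6   1.17 -0.46  1.12  0.47  1.92  1.52]
55 -90 1 [-1.13  1.08  0.32  1.39  0.29  1.49 -1.  ]
55 -90 -1 [-0.78  1.07 -0.38  1.38  0.68  1.72  1.74]
55 -60 1 [-1.36  0.99  0.41  1.75  0.54  1.06 -0.93]
55 -60 -1 [-0.94  0.96 -0.31  1.74  0.93  1.44  1.82]
55 -30 1 [-1.35  0.88  0.18  2.15  1.25  0.86 -1.37]
55 -30 -1 [-1.12  0.87 -0.18  2.14  1.33  1.12  1.7 ]
55 90 1 [ 0.64  1.27 -1.27  2.26  1.47  0.19  1.63]
55 90 -1 [ 0.64  1.27 -1.27  2.26  1.47  0.19 -1.51]
55 120 1 [ 0.56  1.42 -1.41  1.85  0.54  0.86  2.84]
55 120 -1 [ 0.33  1.05 -0.78  1.85 -0.37  0.77  0.6 ]
55 150 1 [-0.3   1.02  0.1   1.49 -0.67  1.5  -1.95]
55 150 -1 [ 0.07  1.1  -0.63  1.48 -0.2   1.3   0.72]
```

Call:
{"name": "apply_moves", "arguments": {"commands": [{"offset": [0, 0, -10], "turn": [0, 0, 0], "hand": 1}, {"offset": [0, 0, -20], "turn": [0, 0, 0], "hand": 1}, {"offset": [0, 0, -20], "turn": [0, 0, 0], "hand": 1}, {"offset": [0, 0, -20], "turn": [0, 0, 0], "hand": 1}, {"offset": [0, 0, -15], "turn": [0, 0, 0], "hand": 1}, {"offset": [0, 0, 0], "turn": [0, 0, 0], "hand": 1}]}}

```text
time: 16.42
position: [455.4, 44.7, 184.1]
tool_rot: [[-0.829, 0.376, 0.414], [0.371, 0.924, -0.094], [-0.418, 0.076, -0.905]]
force: [-0.1, 0.3, 0.3]
gripper_width: 9.1
```

```bash
cat > plan.py <<'E'
from kin import *
from h import *
def Rt(tilt,az=-90,fl=1):
    a=np.radians(az);t=np.radians(tilt)
    h=np.array([np.cos(a),np.sin(a),0]); z=h*np.sin(t)-np.array([0,0,1])*np.cos(t)
    y=fl*np.cross([0,0,1],h); x=np.cross(y,z); return np.c_[x,y,z]
E
python3 look.py w13
python3 - <<'E'
from plan import *
from cell import eyes
s=st()
for P,R in (([444,200,190],Rt(0)),([444,280,120],Rt(50))):
    tgt(s,P,R); print(ik(np.array(P),R,s["joints"]))
d=Ro.from_matrix(Rt(0).T@Rt(50)).as_rotvec(); print(d)
C=cams(); a=C["top"]["pixels"][:,:,::-1]
cv2.imwrite("pics/t13.png",a)
for uv in ((199,192),): print(onplane(C["top"],uv,0))
E
```

```text
t 16.43 pos [455.4  44.7 184.1] j [-0.04  0.07 -0.34  2.31  0.63  0.47  0.27] F [-0.1  0.3  0.3] T [ 0.11  0.47 -0.05] w 9.1
in lock frame x,y,z [  -0.5   -0.3 -105.8]
offset [8.000e-01 1.000e-01 1.058e+02] turn [ 0.001  0.002 -0.178]
t 16.52 pos [455.2  44.4 182.9] j [-0.04  0.08 -0.34  2.32  0.63  0.46  0.27] F [ 0.4 -0.  -0.6] T [0.14 0.48 0.01] w 9.4
offset [ 64.1 140.1 -25.7] turn [0.319 0.335 1.149]
(array([-0.253829  ,  0.3030262 , -0.29267746,  1.85844771,  0.10284816,
        0.99469831, -0.59003872]), np.float64(0.00013345821424643318), np.float64(4.534598917581311e-05))
offset [122.9 208.7  30.2] turn [ 0.777 -0.433  0.91 ]
(array([-0.99142475,  0.86620049,  0.07364091,  1.40331792,  0.42601814,
        1.61793444, -1.07072098]), np.float64(0.0002360746945634705), np.float64(7.073228528023723e-05))
[ 7.90350512e-34 -8.72664626e-01  2.95648301e-34]
[666.79574429 360.20029319   0.        ]
```

View pics/t13.png

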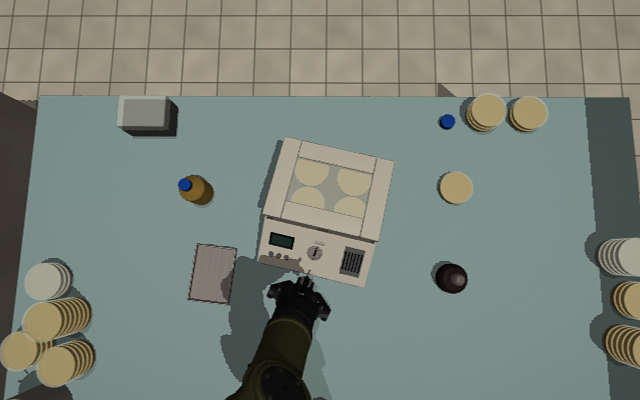

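View pics/w13.png

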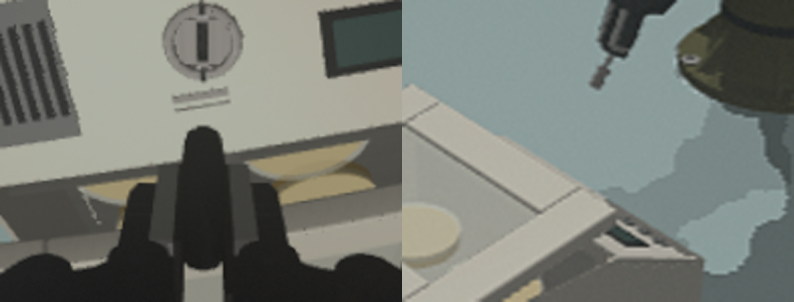

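```bash
cat >> plan.py <<'E'
def rows(s,P,R,n):
    P0=s["position"];R0=s["tool_rot"]; rv=Ro.from_matrix(R0.T@R).as_rotvec()/n; d=(np.array(P)-P0)/n
    Rk=R0
    for k in range(n):
        print((Rk.T@d).round(1).tolist()); Rk=Rk@Ro.from_rotvec(rv).as_matrix()
    print("turn each",rv.round(4))
E
python3 - <<'E'
from plan import *
s=st(); rows(s,[444,275,120],Rt(50),10)
E
```

```text
t 16.62 pos [455.   44.5 182.5] j [-0.04  0.08 -0.34  2.32  0.63  0.46  0.27] F [ 1.6 -0.5  0.6] T [0.1  0.47 0.01] w 9.3
[12.1, 20.4, 3.0]
[14.0, 19.4, 0.9]
[15.7, 18.0, -1.2]
[17.1, 16.4, -3.2]
[18.4, 14.4, -5.2]
[19.3, 12.2, -7.0]
[20.0, 9.8, -8.8]
[20.3, 7.2, -10.3]
[20.4, 4.5, -11.6]
[20.1, 1.7, -12.8]
turn each [ 0.0777 -0.0433  0.0911]
```

Call:
{"name": "apply_moves", "arguments": {"commands": [{"offset": [12, 20.4, 3], "turn": [0.078, -0.043, 0.091], "hand": 1}, {"offset": [14, 19.4, 1], "turn": [0.078, -0.043, 0.091], "hand": 1}, {"offset": [15.7, 18, -1.2], "turn": [0.078, -0.043, 0.091], "hand": 1}, {"offset": [17, 16.4, -3.2], "turn": [0.078, -0.043, 0.091], "hand": 1}, {"offset": [18.4, 14.4, -5.2], "turn": [0.078, -0.043, 0.091], "hand": 1}, {"offset": [19.3, 12.2, -7], "turn": [0.078, -0.043, 0.091], "hand": 1}, {"offset": [20, 9.8, -8.8], "turn": [0.078, -0.043, 0.091], "hand": 1}, {"offset": [20.3, 7.2, -10.3], "turn": [0.078, -0.043, 0.091], "hand": 1}, {"offset": [20.4, 4.5, -11.6], "turn": [0.078, -0.043, 0.091], "hand": 1}, {"offset": [20, 1.7, -12.8], "turn": [0.077, -0.044, 0.091], "hand": 1}, {"offset": [0, 0, 0], "turn": [0, 0, 0], "hand": 1}, {"offset": [0, 0, 0], "turn": [0, 0, 0], "hand": 1}]}}

```text
time: 18.12
position: [428.1, 262.2, 126.0]
tool_rot: [[-0.063, 0.998, 0.028], [0.658, 0.063, -0.75], [-0.75, -0.029, -0.661]]
force: [-0.1, -0.3, -0.9]
gripper_width: 9.2
```

Run:
```python
from plan import *
from cell import eyes
s=st(); tgt(s,[444,275,40],Rt(50))
for n in("wrist","scene","top"):
    w=eyes.snapshot(n); a=w["pixels"][:,:,::-1]; pickle.dump((s,w),open("v_"+n+".bin","wb"))
    cv2.imwrite(f"pics/{n}14.png",a)
```

```text
t 18.12 pos [428.1 262.2 126. ] j [-0.83  0.81 -0.24  1.51  0.57  1.64 -1.2 ] F [-0.1 -0.3 -0.9] T [ 0.85  0.05 -0.04] w 9.2
offset [71.9 19.2 47.7] turn [ 0.029 -0.023  0.063]
```

View pics/wrist14.png

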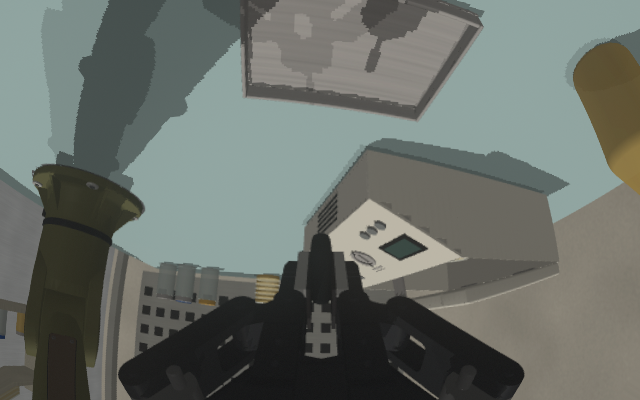

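View pics/scene14.png

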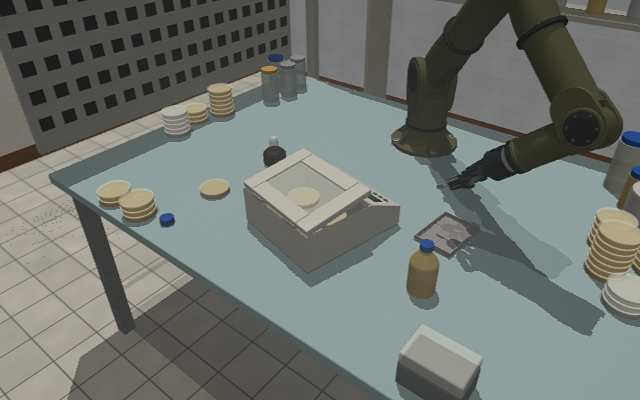

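View pics/top14.png

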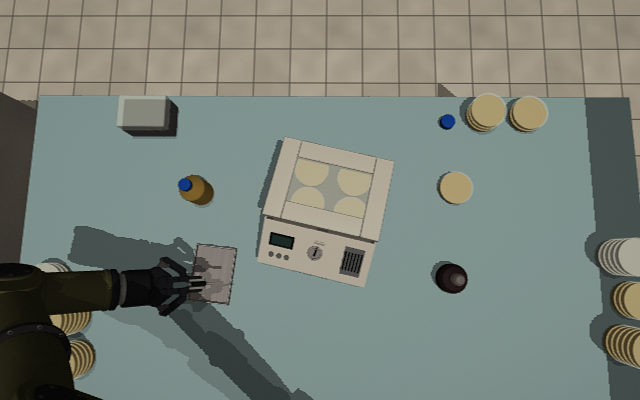

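Run:
```python
from plan import *
s,t=pickle.load(open("v_top.bin","rb")); _,c=pickle.load(open("v_scene.bin","rb"))
p=s["position"];R=s["tool_rot"]
pts=np.array([p+R@[0,0,z] for z in (2,-33,-47,-62)])
pt=proj(t,pts);ps=proj(c,pts)
def crop(w,x0,y0,W,H,f,pp,sub):
    a=w["pixels"][y0:y0+H,x0:x0+W,::-1]; a=cv2.resize(a,None,fx=f,fy=f,interpolation=cv2.INTER_CUBIC)
    b=a.copy()
    for u in pp: cv2.circle(b,tuple(((u-[x0,y0])*f).round().astype(int).tolist()),3,(0,0,255),1)
    return np.vstack([a,b])
cv2.imwrite("pics/z14.png",np.hstack([crop(t,150,230,100,80,4,pt,0),crop(c,410,140,100,80,4,ps,0)])[:600*2])
```

```text
(no output)
```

View pics/z14.png

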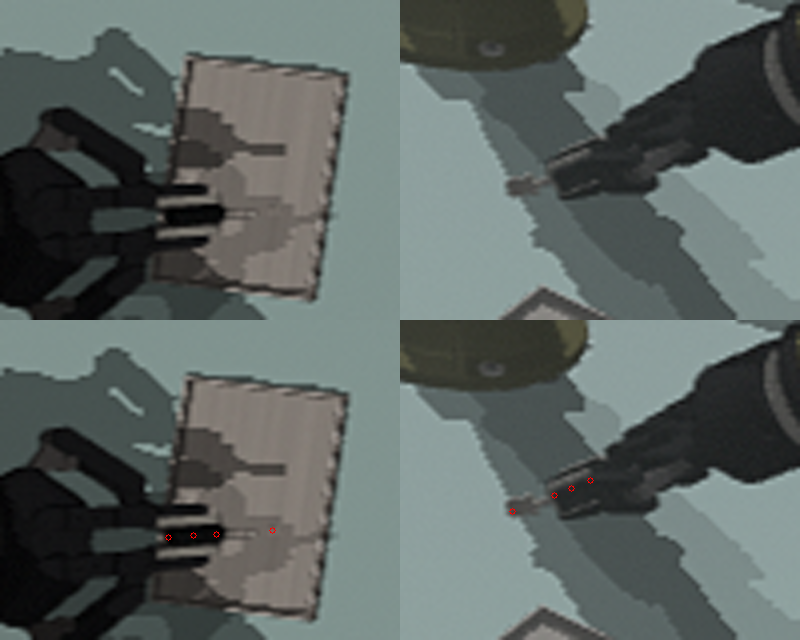

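Run:
```python
from plan import *
s=st(); rows(s,[442,275,35],Rt(50),6)
```

```text
t 18.27 pos [428.1 262.  127.4] j [-0.83  0.81 -0.24  1.51  0.57  1.64 -1.2 ] F [ 0.7  0.  -1. ] T [ 0.84  0.1  -0.01] w 9.0
[12.8, 2.9, 8.6]
[12.9, 2.8, 8.6]
[12.9, 2.7, 8.5]
[13.0, 2.6, 8.4]
[13.1, 2.5, 8.4]
[13.1, 2.4, 8.3]
turn each [ 0.0048 -0.0041  0.0102]
```

Call:
{"name": "apply_moves", "arguments": {"commands": [{"offset": [12.8, 2.9, 8.6], "turn": [0.005, -0.004, 0.01], "hand": 1}, {"offset": [12.9, 2.8, 8.6], "turn": [0.005, -0.004, 0.01], "hand": 1}, {"offset": [12.9, 2.7, 8.5], "turn": [0.005, -0.004, 0.01], "hand": 1}, {"offset": [13, 2.6, 8.4], "turn": [0.005, -0.004, 0.01], "hand": 1}, {"offset": [13, 2.5, 8.4], "turn": [0.005, -0.004, 0.01], "hand": 1}, {"offset": [13, 2.4, 8.3], "turn": [0.005, -0.004, 0.01], "hand": 1}, {"offset": [0, 0, 0], "turn": [0, 0, 0], "hand": 1}, {"offset": [0, 0, 0], "turn": [0, 0, 0], "hand": 1}]}}

```text
time: 19.27
position: [441.8, 275.7, 34.7]
tool_rot: [[-0.002, 1.0, -0.002], [0.643, -0.0, -0.766], [-0.766, -0.003, -0.643]]
force: [0.1, 0.2, 0.3]
gripper_width: 9.1
```

Run:
```python
from plan import *
s=st(); rows(s,[442,275,12],Rt(50),4)
```

```text
t 19.27 pos [441.8 275.7  34.7] j [-0.84  0.97 -0.21  1.45  0.57  1.58 -1.29] F [0.1 0.2 0.3] T [0.86 0.02 0.  ] w 9.1
[4.2, 0.1, 3.8]
[4.2, 0.1, 3.8]
[4.2, 0.0, 3.8]
[4.2, 0.0, 3.8]
turn each [-0.0005 -0.0001  0.0004]
```

Call:
{"name": "apply_moves", "arguments": {"commands": [{"offset": [4.2, 0, 3.7], "turn": [0, 0, 0], "hand": 1}, {"offset": [4.2, 0, 3.7], "turn": [0, 0, 0], "hand": 1}, {"offset": [4, 0, 3.5], "turn": [0, 0, 0], "hand": 1}, {"offset": [3, 0, 2.6], "turn": [0, 0, 0], "hand": 1}, {"offset": [0, 0, 0], "turn": [0, 0, 0], "hand": 1}, {"offset": [0, 0, 0], "turn": [0, 0, 0], "hand": 1}]}}

```text
time: 20.02
position: [441.8, 275.2, 14.0]
tool_rot: [[-0.002, 1.0, -0.002], [0.643, -0.0, -0.766], [-0.766, -0.003, -0.643]]
force: [0.3, -0.5, -0.3]
gripper_width: 9.3
```

Run:
```python
from plan import *
from cell import eyes
s=st()
t=eyes.snapshot("top");c=eyes.snapshot("scene")
f=lambda w,x0,y0:cv2.resize(w["pixels"][y0:y0+80,x0:x0+100,::-1],None,fx=4,fy=4,interpolation=cv2.INTER_CUBIC)
cv2.imwrite("pics/z15.png",np.hstack([f(t,150,230),f(c,400,180)]))
```

```text
t 20.02 pos [441.8 275.2  14. ] j [-0.84  0.99 -0.21  1.45  0.58  1.55 -1.3 ] F [ 0.3 -0.5 -0.3] T [0.82 0.01 0.01] w 9.3
```

View pics/z15.png

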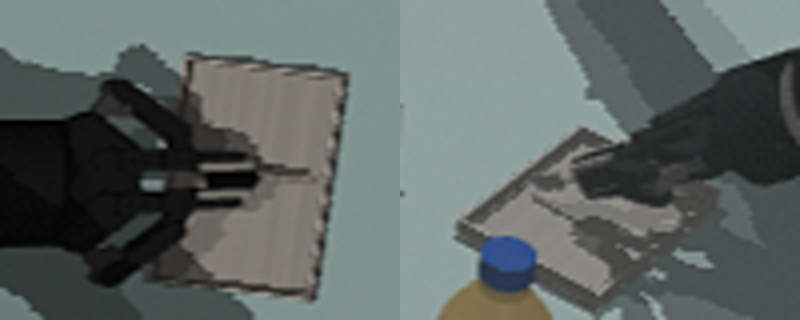

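Call:
{"name": "apply_moves", "arguments": {"commands": [{"offset": [1.5, 0, 1.3], "turn": [0, 0, 0], "hand": 1}, {"offset": [0, 0, 0], "turn": [0, 0, 0], "hand": 1}, {"offset": [0, 0, 0], "turn": [0, 0, 0], "hand": 1}]}}

```text
time: 20.5
position: [441.7, 275.2, 12.0]
tool_rot: [[-0.002, 1.0, -0.002], [0.643, -0.0, -0.766], [-0.766, -0.003, -0.643]]
force: [-0.2, 0.1, 0.1]
gripper_width: 9.5
```

```bash
python3 stt.py
```

```text
t 20.5 pos [441.7 275.2  12. ] j [-0.84  1.   -0.21  1.45  0.58  1.55 -1.3 ] F [-0.2  0.1  0.1] T [0.88 0.02 0.03] w 9.5
lock x,y,z [130.9 221.3  22.8] F in lock frame [ 0.1  0.  -0.1] T lock [-0.78  0.22  0.33] rot deg [ 47.4 -21.   61.5]
```

Release, then draw straight back.

Call:
{"name": "apply_moves", "arguments": {"commands": [{"offset": [0, 0, 0], "turn": [0, 0, 0], "hand": 0.6}, {"offset": [0, 0, 0], "turn": [0, 0, 0], "hand": 0.4}, {"offset": [0, 0, 0], "turn": [0, 0, 0], "hand": 0.2}, {"offset": [0, 0, 0], "turn": [0, 0, 0], "hand": 0}, {"offset": [0, 0, 0], "turn": [0, 0, 0], "hand": 0}, {"offset": [0, 0, 0], "turn": [0, 0, 0], "hand": 0}]}}

```text
time: 21.25
position: [441.7, 275.2, 12.0]
tool_rot: [[-0.002, 1.0, -0.002], [0.643, -0.0, -0.766], [-0.766, -0.003, -0.643]]
force: [0.1, 0.1, -0.6]
gripper_width: 42.6
```

Run:
```python
from plan import *
from cell import eyes
s=st()
t=eyes.snapshot("top");c=eyes.snapshot("scene")
f=lambda w,x0,y0:cv2.resize(w["pixels"][y0:y0+80,x0:x0+100,::-1],None,fx=4,fy=4,interpolation=cv2.INTER_CUBIC)
cv2.imwrite("pics/z16.png",np.hstack([f(t,150,230),f(c,400,180)]))
```

```text
t 21.25 pos [441.7 275.2  12. ] j [-0.84  1.   -0.21  1.45  0.58  1.55 -1.3 ] F [ 0.1  0.1 -0.6] T [ 0.79  0.04 -0.  ] w 42.6
```

View pics/z16.png

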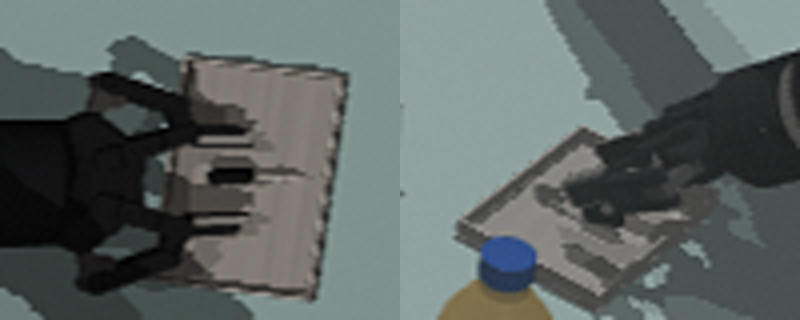

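Call:
{"name": "apply_moves", "arguments": {"commands": [{"offset": [0, 0, -10], "turn": [0, 0, 0], "hand": 0}, {"offset": [-3, 0, -20], "turn": [0, 0, 0], "hand": 0}, {"offset": [-10, 0, -25], "turn": [0, 0, 0], "hand": 0}, {"offset": [-20, 0, -25], "turn": [0, 0, 0], "hand": 0}, {"offset": [-20, 0, -25], "turn": [0, 0, 0], "hand": 0}, {"offset": [-20, 0, -25], "turn": [0, 0, 0], "hand": 0}, {"offset": [-20, 0, -25], "turn": [0, 0, 0], "hand": 0}, {"offset": [0, 0, 0], "turn": [0, 0, 0], "hand": 0}, {"offset": [0, 0, 0], "turn": [0, 0, 0], "hand": 0}, {"offset": [0, 0, 0], "turn": [0, 0, 0], "hand": 0}]}}

```text
time: 22.6
position: [442.0, 333.7, 182.1]
tool_rot: [[-0.003, 1.0, -0.003], [0.642, -0.0, -0.767], [-0.767, -0.004, -0.642]]
force: [0.5, -0.7, 0.1]
gripper_width: 42.5
```

Run:
```python
from plan import *
from cell import eyes
s=st()
t=eyes.snapshot("top");c=eyes.snapshot("scene")
f=lambda w,x0,y0:cv2.resize(w["pixels"][y0:y0+80,x0:x0+100,::-1],None,fx=4,fy=4,interpolation=cv2.INTER_CUBIC)
cv2.imwrite("pics/z17.png",np.hstack([f(t,150,230),f(c,400,180)]))
cv2.imwrite("pics/s17.png",c["pixels"][:,:,::-1]); cv2.imwrite("pics/t17.png",t["pixels"][:,:,::-1])
```

```text
t 22.6 pos [442.  333.7 182.1] j [-0.9   0.87 -0.22  1.2   0.54  1.89 -1.15] F [ 0.5 -0.7  0.1] T [ 0.81 -0.   -0.01] w 42.5
```

View pics/z17.png

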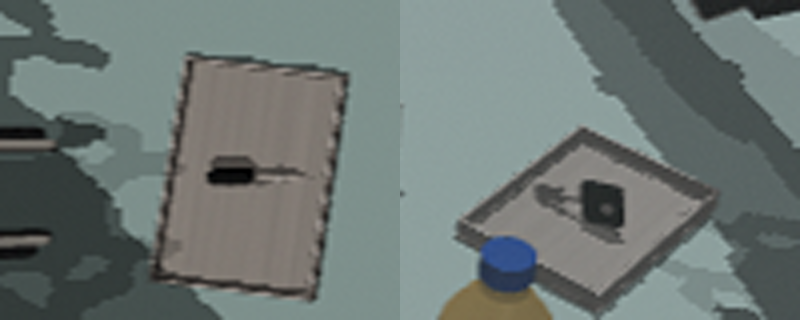

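View pics/s17.png

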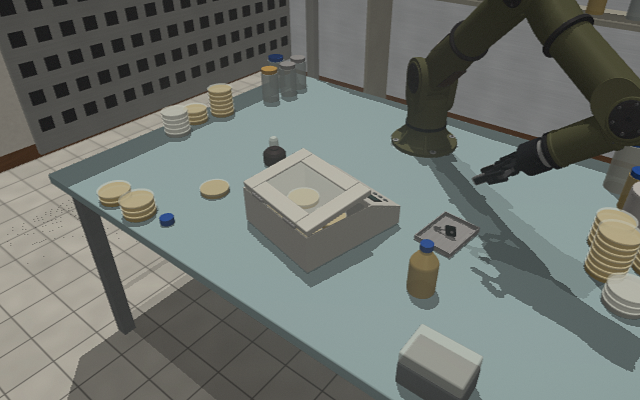

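View pics/t17.png

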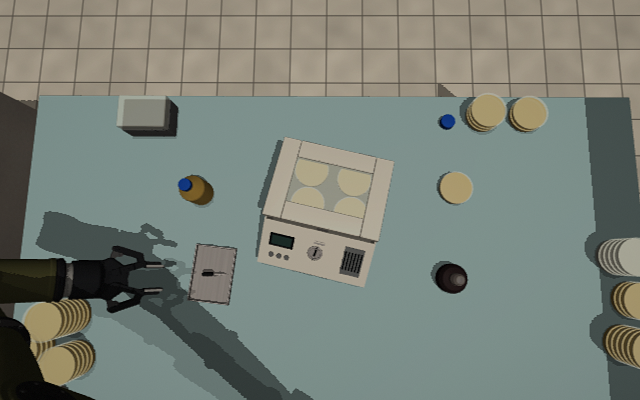

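```bash
python3 -c "
from cell import robot
print(robot.finish_job())"
```

```text
the job is handed in; nothing more can be done
None
```

The job is done and handed in: the lid is ajar, and the key is out of the lock and lying in the steel tray.

- **Unlocking:** I turned the key about 84° clockwise and the lid sprang up. I then turned it back to about 10° clockwise of where it started, where the bezel marks lined up with the blade. It drew out with about 3–5 N of pull, and I released it about 2 mm above the tray floor.
- **Last pictures:** they show the key at rest near the middle of the tray and the lid still ajar. The lamp, bottle and dish are where they stood, and the gripper is clear of everything. The clock read about 22.6 s, and the force readings I took never passed about 5 N.

Three checks disagreed or fell short:

- **Fingertip position:** the scene and wrist pictures put the fingertips about 37 mm behind the reported TCP. I set the grasp depth from the pictures, and the clean grasp and the key tip's position agreed with them.
- **Camera agreement:** the top and wrist cameras placed the lock about 4 mm apart. I used the wrist camera's value, and it held: sideways force stayed at about 4 N or less.
- **How the key lies:** it rests on the narrow 10 mm edge of its bow, not on its broad face. It was steady when I handed in.

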